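Load a sample vial into the photometer drawer

ROBOT

A 6-joint arm with a two-finger parallel gripper is mounted at the origin on the work surface. World frame = base frame: x ahead of the robot, y to its left, z up, the work surface at z = 0. Lengths are in m, angles in rad, forces in N, time in s.
With the tool pointing down it reaches from about 0.275 to 0.85 m from the base axis. Payload 5.2 kg.
Tool frame: the origin (TCP) lies between the finger pads; the fingertips stand ctrl.tips_ahead ahead of it and the grasp point (between the pads) lies 8 mm behind it (ctrl.tips_ahead is the distance from the TCP to the fingertips, in m); z points along the fingers, x is the direction in which the jaws open and shut, and the axes are right-handed (so a half turn about z gives the same grasp; the last joint's range is limited). The gripper opens to 85 mm and grips with 20 to 120 N. Pads are 22 mm wide; open, the fingers measure 114 mm over their backs; the gripper's body (76 mm by 85 mm) begins 54 mm behind the grasp point. The pads swing forward as they close: fully open they stand 13 mm farther back than shut.
Start: joints at [-1.542, 0.259, 1.535, -0, 1.348, -0.203], TCP at [0.126, -0.535, 0.21] pointing down, gripper open.
Joint ranges: [-3.14, 3.14], [-0.91, 2.08], [0.19, 2.58], [-1.22, 4.36], [0.22, 2.71], [-3.12, 3.12]. Speed limits (rad/s): [2.57, 2.57, 3.14, 3.14, 3.14, 3.14].

INTERFACE

Orientations are given as a unit quaternion [w, x, y, z].
In Python, from station import ctrl, eyes gives the robot as it stands. The module is installed in compiled form; this text tells all that it offers.
- The arm moves only by the shell command python3 -m creep 'ROWS'. ROWS is JSON, one flat list of numbers, 7 for each row, row after row: the shift along the tool's x, y, z in m, then the turn, a rotation vector about the tool's x, y, z in degrees, then the opening in per cent of the stroke, from 0 (shut) to 100 (fully open). In form: [dx, dy, dz, rx, ry, rz, jaw, dx, dy, dz, rx, ry, rz, jaw, ...]. A call has 1 to 20 rows; each row is the pose to reach, as a shift and turn from the pose commanded when the call began, along the tool's axes at that moment; what a row does not reach only later rows make up. A row lasts 1/12 s, in which the tool goes at most 41.7 mm and 7.16 degrees, less where a joint would pass 70% of its speed; a pose out of reach is approached as far as the arm can. A call with a gripper value outside its range is refused whole. The fingers move at their own pace and stop on an object; the grip force is fixed at half the most. Time passes only in rows, so rows that repeat a pose let the fingers close. It gives the time, the measured TCP pose, the force and the opening at its end, in the units of the state.
- ctrl.observe(): the state, without advancing time (a new reading comes with each control period).
- eyes.read_camera(name): name is "side" or "top"; returns a dict with "img" (400x640x3 uint8, red, green, blue), "range_z" (400x640 float32, m along the optical axis (not along the pixel's ray), 0 where there is no reading), "K" (3x3 intrinsics, pixels), "T" (4x4, takes a point from camera to world coordinates). Camera axes: x right, y down, z forward; pixel columns grow to the right and rows downward; lengths in m; the calibration is good to about 2 mm. A picture is of the moment at which its call begins.
- ctrl.sign_off(): hands the job in, once; it reports no verdict.
The state is a dict: "time_s": time; "qpos": joint angles; "joint_vel": joint speeds; "joint_torque": joint torques, N m; "eef_pos": TCP position; "tcp_rot": TCP orientation; "force": force on the tool from outside, world axes, zero at the start; "ft_torque": the same for the moment, N m; "width": finger opening in m.
Only numpy, scipy, OpenCV 4.12 (cv2) and the standard library are available. Lean on these libraries where they do the work, as an engineer would, in place of code of your own. Each camera call takes 0.05 s, during which the arm holds its last target.

TASK

Press the release key on the photometer so that its sample drawer springs out, stand the capped glass vial from the white tray upright and fully down in the well of the drawer, and then push the drawer home by its front until the catch clicks and it stays shut by itself. Work by feel with light pressure: never bear on the key, the drawer or the rest of the instrument with more than 15 N, and set the glass down gently. Leave the flask, the beaker and the amber bottle standing where they are.

Things in the scene. Friction and masses are not known exactly. Their poses are not given: they have to be found in the camera images.
- photometer: White benchtop photometer, fixed on the bench, 300 mm deep (its x), 260 mm wide (its y). Origin: centre of its underside, z up. Its front, an upright fascia, faces its own -x and lies at x = -150 mm. Behind it a level deck 104 mm high runs from x = -150 to -50 mm; then a sloped console rises to 150 mm. The sample drawer sits in the fascia at y = +35 mm; the release key on the deck.
- slot (a point): Fixed point on the fascia at the middle of the drawer opening: instrument x = -150, y = +35, 53 mm above the bench. The drawer's white upright front panel is 82 mm wide, 12 to 94 mm above the bench, 24 mm thick, with a rubber push pad, on bushes giving 1 mm per 16 N. Drawer shut, its face stands 2 to 22 mm proud of the fascia, differing between instruments and not measured: the push home must be felt.
- drawer (a joint): Drawer travel in m: 0 latched shut, 0.09 fully out (moves to the instrument's -x). A damped spring opens it in about 1.5 s: 2.7 N at 0, 1.4 N when out. Pushing home: over the last 25 mm the catch adds 1 to 3 N, then falls away and clicks in (the key dips 6 mm and springs up). End stop 1.5 mm past 0: force climbs steeply. Let go before the click, it springs out again.
- key_top (a point): Centre of the top face of the release key: a grey bar, 22 mm (instrument's x) by 48 mm (its y), standing 10 mm above the deck, at instrument x = -125, y = -60, height 114 mm. It is pressed straight down: 2.4 N starts it, 5 N takes it 4 mm and 7 N 8 mm down to its end stop; the drawer is let go at about 2 to 4 mm. The key springs back when left.
- well (a point): Centre of the mouth of the round well in the drawer's black carriage; moves with the drawer. Mouth 42 mm above the bench, 26 mm wide, 24 mm deep. Shut: instrument x = -104, y = +35. Fully out: x = -194, 44 mm in front of the fascia and 24 to 44 mm behind the panel's inner face. The carriage around the mouth is flat, 60 mm wide.
- vial_mid (a point): Centre (half-way up) of the upright vial: round glass body 24 mm wide with a bevelled foot, black screw cap of the same width, 17 mm high, on top; 72 mm tall in all, about 40 g. z points up. It stands on the floor (4 mm thick) of the tray. Seated in the well its centre is 12 mm above the mouth: hold it by its upper part to put it in.
- tray: White tray, fixed on the bench, 300 mm (its x) by 200 mm (its y), walls 18 mm high and 4 mm thick. Origin: centre of its underside.
- flask: Conical glass flask standing in the tray, 51 mm wide at the foot, 80 mm tall. Origin: centre of its underside. Leave alone.
- beaker: Small glass beaker standing in the tray, 42 mm wide, 58 mm tall. Origin: centre of its underside. Leave alone.
- bottle: Amber glass bottle with a black cap standing on the bench, 60 mm wide, 115 mm tall. Origin: centre of its underside. Leave alone.

How it is judged:
By the outcome, as a careful person would: the job done as asked, in the order asked, and still so for the second after the job is handed in, with the robot touching nothing.
It also fails if it takes over 72 s, if anything falls off the work surface, if the arm or the gripper's body presses on something with over 40 N, if the wrist force passes 120 N, or if a joint passes its speed limit or range.

## Working session

There is one attempt and no reset: what is moved stays moved. The work goes in short steps, Python scripts to look and compute and a shell command to move; the robot and the scene stay as the last step left them, time stands still between calls to the robot, and variables do not carry over. Pictures are saved under pics/ and viewed, and the job is handed in when it is done.

```bash
mkdir -p pics; python3 - <<'E'
from station import ctrl, eyes
import cv2
s=ctrl.observe(); print(s, ctrl.tips_ahead)
for n in("side","top"):
    c=eyes.read_camera(n); cv2.imwrite(f"pics/{n}0.png",c["img"][:,:,::-1]); print(n,c["K"],c["T"])
E
```

```text
{'time_s': 0.0, 'qpos': array([-1.54179365e+00,  2.59370387e-01,  1.53611315e+00, -1.07411328e-05,
        1.34798031e+00, -2.02770490e-01]), 'joint_vel': array([ 3.91188752e-04, -2.07500283e-03,  1.97530510e-03,  7.32827403e-04,
        1.93662811e-04, -5.92353531e-05]), 'joint_torque': array([ 2.19568232e-03, -4.46031439e+01, -2.90567029e+01,  1.80187058e-04,
        1.17225762e-02, -4.59834794e-06]), 'eef_pos': array([ 0.12635472, -0.53469865,  0.20914792]), 'tcp_rot': array([-7.13110163e-04,  7.84125271e-01, -6.20601873e-01, -6.05673714e-04]), 'force': array([ 0.596088  , -0.29054506,  0.37435601]), 'ft_torque': array([-0.02941795, -0.02784838,  0.0311042 ]), 'width': 0.08506770095356131} 0.011
side [[411.49394467   0.         326.60901058]
 [  0.         411.49394467 200.50187287]
 [  0.           0.           1.        ]] [[-0.99804882 -0.01022618  0.06159522  0.49630147]
 [-0.05840233  0.50181528 -0.86300092  0.94127147]
 [-0.02208422 -0.86491436 -0.50143338  0.61139166]
 [ 0.          0.          0.          1.        ]]
top [[519.15156912   0.         316.33809384]
 [  0.         519.15156912 191.97450334]
 [  0.           0.           1.        ]] [[-0.01861794 -0.98497377  0.17169753  0.38223268]
 [-0.999802    0.01713458 -0.01011743  0.03806661]
 [ 0.00702343 -0.1718519  -0.98509776  1.16033718]
 [ 0.          0.          0.          1.        ]]
```

View pics/side0.png

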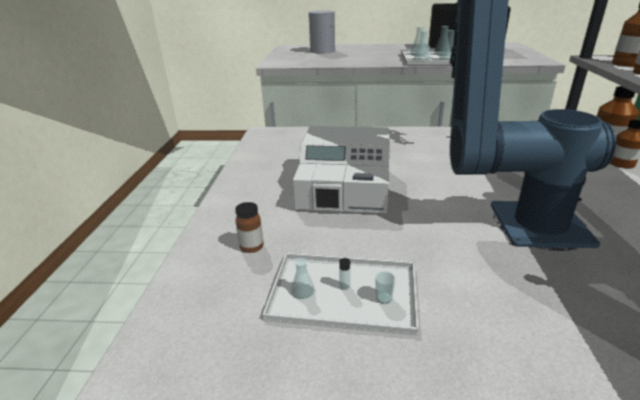

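View pics/top0.png

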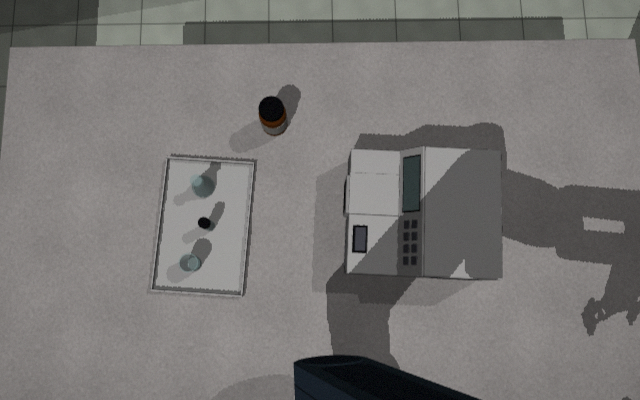

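The side view shows the instrument, with the drawer at about (328,197) and the key at (362,177). The vial is at (345,272), between the flask at (302,280) and the beaker at (384,288). In the top view the key is at (360,239), the fascia is near column 347, and the vial cap is at (204,223).

```bash
cat > h.py <<'E'
import numpy as np, cv2
from station import ctrl, eyes
from scipy.spatial.transform import Rotation as R
def cloud(c):
    d=c["range_z"]; K=c["K"]; v,u=np.mgrid[:400,:640]
    p=np.stack([(u-K[0,2])/K[0,0]*d,(v-K[1,2])/K[1,1]*d,d],-1)
    w=p@c["T"][:3,:3].T+c["T"][:3,3]; w[d==0]=np.nan; return w
def proj(c,P):
    T=np.linalg.inv(c["T"]); q=T[:3,:3]@np.asarray(P)+T[:3,3]; q=c["K"]@q; return q[:2]/q[2]
def ray_z(c,uv,z):
    K=c["K"]; r=c["T"][:3,:3]@np.array([(uv[0]-K[0,2])/K[0,0],(uv[1]-K[1,2])/K[1,1],1]); o=c["T"][:3,3]
    return o+r*(z-o[2])/r[2]
def rot(q): return R.from_quat(np.r_[q[1:],q[0]])
def totool(target,yawx=None):
    s=ctrl.observe(); Rm=rot(s["tcp_rot"]); return Rm.inv().apply(np.asarray(target)-s["eef_pos"])
E
python3 - <<'E'
from h import *
c=eyes.read_camera("top"); w=cloud(c); im=c["img"]
Z=w[...,2]
print("table z",np.nanmedian(Z[320:380,20:100]))
m=(np.abs(Z-.104)<.006); m[:, :330]=0; m[:,430:]=0; m[:140]=0;m[290:]=0
pts=w[m]; print(len(pts),pts[:,2].mean())
r=cv2.minAreaRect(pts[:,:2].astype(np.float32)*1000); print(r, cv2.boxPoints(r))
# whole instrument
m=(Z>.09)&(Z<.17); m[:,:330]=0;m[:,515:]=0;m[:140]=0;m[290:]=0
mm=cv2.morphologyEx(m.astype(np.uint8),cv2.MORPH_OPEN,np.ones((3,3)))
r=cv2.minAreaRect(w[mm>0][:,:2].astype(np.float32)*1000);print("inst",r,cv2.boxPoints(r))
m=(np.abs(Z-.114)<.004); m[:,:350]=0;m[:,372]=0;m[:,373:]=0;m[:220]=0;m[258:]=0
print("key",m.sum(),w[m].mean(0)); r=cv2.minAreaRect(w[m][:,:2].astype(np.float32)*1000);print(r)
# vial cap
hs=im.max(-1); m=(hs<60); m[:,:190]=0;m[:,216:]=0;m[:212]=0;m[235:]=0; m&=Z>.06
print("cap",m.sum(),w[m].mean(0),np.argwhere(m).mean(0)[::-1],np.nanmax(w[m][:,2]))
for n in("side","top"):
    c=eyes.read_camera(n);
    if n=="top": a=c["img"][140:290,140:370]
    else: a=c["img"][140:340,240:440]
    cv2.imwrite(f"pics/{n}1.png",cv2.resize(a,None,fx=3,fy=3,interpolation=2)[:,:,::-1])
E
```

```text
table z -0.00025902530371957333
6288 0.10323307064910674
((526.1609497070312, -114.878662109375), (154.58201599121094, 260.8274230957031), 86.28626251220703) [[ 391.01483  -183.56027 ]
 [ 651.2945   -200.45447 ]
 [ 661.30707   -46.197052]
 [ 401.0274    -29.302856]]
inst ((521.4924926757812, -185.638427734375), (306.3067932128906, 260.8969421386719), 86.22532653808594) [[ 381.2445   -329.87177 ]
 [ 641.57544  -347.04736 ]
 [ 661.7405    -41.40509 ]
 [ 401.40955   -24.229492]]
key 229 [ 0.46953662 -0.05889489  0.11313805]
((469.2763366699219, -59.10899353027344), (20.583681106567383, 48.49725341796875), 88.00588989257812)
cap 103 [0.51094915 0.26457217 0.07414946] [203.67961165 222.34951456] 0.0798865865484697
```

```bash
ls pics
```

```text
side0.png
side1.png
top0.png
top1.png
```

View pics/top1.png

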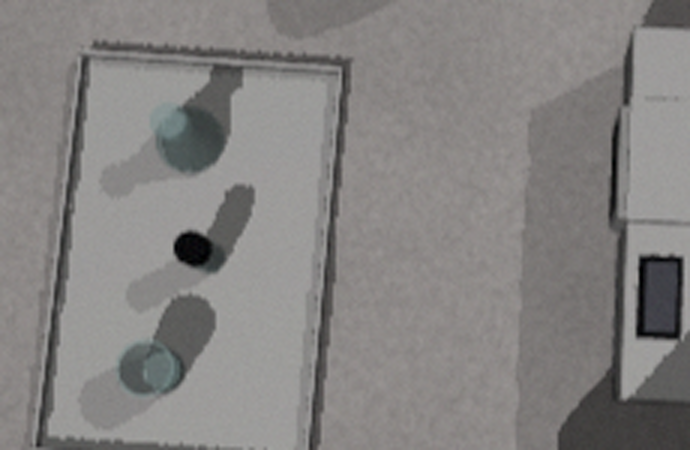

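View pics/side1.png

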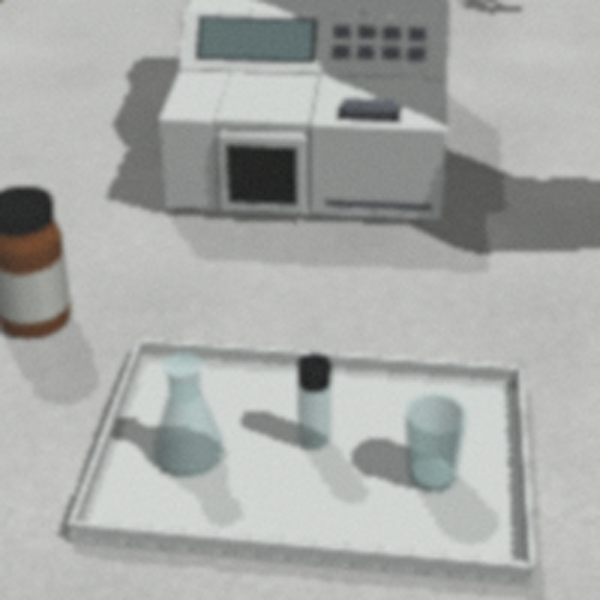

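```bash
cat >> h.py <<'E'
C=np.array([.5212,-.1882]); a=np.radians(-93.76); ux=np.array([np.cos(a),np.sin(a)]); uy=np.array([-ux[1],ux[0]])
def inst(x,y,z): p=C+ux*x+uy*y; return np.r_[p,z]
def toinst(P): d=np.asarray(P)[...,:2]-C; return np.stack([d@ux,d@uy,np.asarray(P)[...,2]],-1)
E
python3 - <<'E'
from h import *
print(totool(inst(-.125,-.06,.150)), inst(-.125,-.06,.114), inst(-.15,.035,.053), inst(-.194,.035,.042))
for n in("top","side"):
    c=eyes.read_camera(n); w=cloud(c); Z=w[...,2]; im=c["img"]
    for nm,p in dict(key=inst(-.125,-.06,.114),fl=inst(-.15,-.13,.104),fr=inst(-.15,.13,.104),frb=inst(-.15,.13,0),flb=inst(-.15,-.13,0),bl=inst(.15,-.13,.15)).items(): print(n,nm,proj(c,p).round(1))
    for zz in (.06,.068,.073):
        m=(im.max(-1)<70)&(Z>zz)&(Z<.085)&(np.hypot(w[...,0]-.511,w[...,1]-.265)<.025); q=w[m]
        if len(q): print(n,"cap",zz,len(q),q.mean(0),q.min(0),q.max(0)); 
    # panel
    p=toinst(w); m=(p[...,0]<-.151)&(p[...,0]>-.2)&(abs(p[...,1]-.035)<.04)&(Z>.015)&(Z<.1)
    q=p[m]; print("panel",len(q), np.percentile(q[:,0],[5,25,50,75,95]) if len(q) else 0)
# cap circle in top view at z=.076
c=eyes.read_camera("top"); m=((c["img"].max(-1)<70)).astype(np.uint8); m[:,:190]=0;m[:,216:]=0;m[:212]=0;m[235:]=0
print(np.argwhere(m).min(0),np.argwhere(m).max(0)); 
for P in [(.511,.265,.076),(.511,.265,.059),(.508,.265,.076)]: print(proj(c,P))
E
```

```text
[-0.38388327 -0.44321606  0.05999774] [ 0.46952631 -0.05953443  0.114     ] [ 0.56596126 -0.04081808  0.053     ] [0.56884666 0.00308721 0.042     ]
top key [360.3 237.7]
top fl [346.3 272.3]
top fr [350.9 147. ]
top frb [347.6 158.7]
top flb [343.3 273.2]
top bl [503.6 279.2]
top cap 0.06 104 [0.51090602 0.26445034 0.07422155] [0.5006945  0.25401105 0.06020835] [0.52228349 0.27665818 0.07852756]
top cap 0.068 100 [0.51103519 0.26477219 0.0747334 ] [0.5006945  0.2540475  0.06842496] [0.52228349 0.27665818 0.07852756]
top cap 0.073 81 [0.5106221  0.26530739 0.07561397] [0.5006945  0.2547379  0.07300983] [0.52228349 0.27665818 0.07852756]
panel 180 [-0.15741475 -0.15718098 -0.15591055 -0.15361301 -0.15141767]
side key [362.2 173.9]
side fl [388.2 182.5]
side fr [291.5 178.9]
side frb [293.9 211.5]
side flb [386.2 215.8]
side bl [388.6 126.5]
side cap 0.06 95 [0.51104383 0.27176086 0.07177076] [0.50116072 0.25863234 0.06042766] [0.51987076 0.27918845 0.07769345]
side cap 0.068 73 [0.5110289  0.2705818  0.07393702] [0.50116072 0.25863234 0.06836421] [0.51987076 0.27918845 0.07769345]
side cap 0.073 55 [0.51080507 0.26890167 0.07512403] [0.50116072 0.25863234 0.07308623] [0.51987076 0.27818191 0.07769345]
panel 750 [-0.15942079 -0.15785798 -0.15649865 -0.15518392 -0.15292878]
[217 198] [229 214]
[203.29688013 222.22743956]
[204.95435675 223.14173472]
[203.27000129 223.65242272]
```

```bash
python3 -m creep '[-0.023,-0.027,0,0,0,2,0, -0.058,-0.067,0,0,0,4,0, -0.083,-0.096,0,0,0,6,0, -0.108,-0.125,0,0,0,8,0, -0.133,-0.154,0,0,0,10,0, -0.158,-0.183,0,0,0,12,0, -0.183,-0.212,0,0,0,14,0, -0.208,-0.241,0,0,0,16,0, -0.233,-0.27,0,0,0,17.1,0, -0.258,-0.299,0,0,0,17.1,0, -0.283,-0.328,0,0,0,17.1,0, -0.308,-0.357,0,0,0,17.1,0, -0.333,-0.386,0,0,0,17.1,0, -0.358,-0.415,0,0,0,17.1,0, -0.378,-0.437,0,0,0,17.1,0, -0.384,-0.443,0,0,0,17.1,0, -0.384,-0.443,0.02,0,0,17.1,0, -0.384,-0.443,0.04,0,0,17.1,0, -0.384,-0.443,0.06,0,0,17.1,0, -0.384,-0.443,0.06,0,0,17.1,0]'
python3 - <<'E'
from h import *
print(totool(inst(-.125,-.06,.125)),ctrl.observe()["tcp_rot"],rot(ctrl.observe()["tcp_rot"]).as_matrix()[:,0])
for n in("side","top"):
    c=eyes.read_camera(n)
    a=c["img"][140:290,230:430] if n=="top" else c["img"][110:230,260:420]
    cv2.imwrite(f"pics/{n}2.png",cv2.resize(a,None,fx=3,fy=3,interpolation=2)[:,:,::-1])
E
```

```text
time_s: 2.07
eef_pos: [0.4665, -0.0592, 0.1466]
tcp_rot: [-0.002, -0.683, 0.73, 0.003]
force: [-0.9, 0.7, 0.5]
width: -0.0001
[ 0.00019309 -0.0032012   0.02159499] [-0.00170285 -0.68319893  0.73022396  0.00304998] [-0.06647265 -0.99778683 -0.00168056]
```

View pics/side2.png

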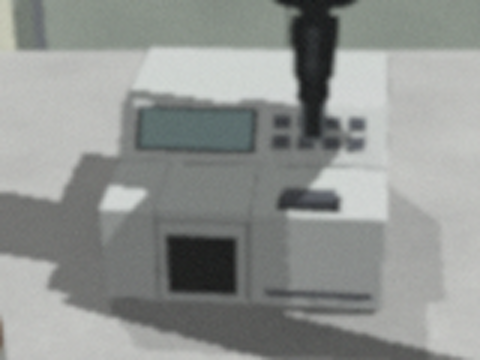

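The fingertips are at about (364,156), above and behind the key in this oblique view, which is consistent. Next I descend and feel for the key.

```bash
python3 -m creep '[0,-0.003,0.006,0,0,0,0, 0,-0.003,0.012,0,0,0,0, 0,-0.003,0.017,0,0,0,0, 0,-0.003,0.017,0,0,0,0]'
python3 -m creep '[0,0,0.001,0,0,0,0, 0,0,0.002,0,0,0,0, 0,0,0.003,0,0,0,0, 0,0,0.003,0,0,0,0]'
python3 -m creep '[0,0,0.001,0,0,0,0, 0,0,0.002,0,0,0,0, 0,0,0.002,0,0,0,0]'
```

```text
time_s: 2.5
eef_pos: [0.4718, -0.06, 0.1323]
tcp_rot: [-0.0, -0.683, 0.73, 0.0]
force: [0.0, -0.7, -0.1]
width: 0.0001
time_s: 2.83
eef_pos: [0.4723, -0.06, 0.13]
tcp_rot: [0.0, -0.683, 0.73, -0.0]
force: [-0.6, -0.5, 1.1]
width: 0.0002
time_s: 3.08
eef_pos: [0.4722, -0.06, 0.1279]
tcp_rot: [-0.0, -0.683, 0.73, 0.0]
force: [-1.1, 0.0, -0.5]
width: -0.0
```

```bash
python3 -m creep '[0,0.001,0.001,0,0,0,0, 0,0.002,0.002,0,0,0,0, 0,0.002,0.003,0,0,0,0, 0,0.002,0.003,0,0,0,0]'
python3 -m creep '[0,0,0.001,0,0,0,0, 0,0,0.002,0,0,0,0, 0,0,0.002,0,0,0,0]'
python3 -m creep '[0,0,0.001,0,0,0,0, 0,0,0.001,0,0,0,0]'
```

```text
time_s: 3.42
eef_pos: [0.47, -0.0598, 0.1248]
tcp_rot: [-0.0, -0.683, 0.73, 0.0]
force: [-0.3, -0.3, 0.7]
width: 0.0001
time_s: 3.67
eef_pos: [0.4702, -0.0598, 0.1228]
tcp_rot: [-0.0, -0.683, 0.73, 0.0]
force: [1.1, 0.2, -0.8]
width: -0.0
time_s: 3.83
eef_pos: [0.4702, -0.0598, 0.1219]
tcp_rot: [-0.0, -0.683, 0.73, 0.0]
force: [-0.6, -1.1, -0.3]
width: -0.0002
```

```bash
python3 -m creep '[0,0,0.001,0,0,0,0, 0,0,0.001,0,0,0,0]'
python3 -m creep '[0,0,0.001,0,0,0,0, 0,0,0.001,0,0,0,0]'
python3 -m creep '[0,0,0.001,0,0,0,0, 0,0,0.001,0,0,0,0]'
```

```text
time_s: 4.0
eef_pos: [0.4702, -0.0598, 0.1209]
tcp_rot: [-0.0, -0.683, 0.73, 0.0]
force: [0.2, 0.3, 0.0]
width: 0.0001
time_s: 4.17
eef_pos: [0.4702, -0.0598, 0.1199]
tcp_rot: [-0.0, -0.683, 0.73, 0.0]
force: [-0.4, 1.3, 0.1]
width: -0.0
time_s: 4.33
eef_pos: [0.4702, -0.0598, 0.1189]
tcp_rot: [-0.0, -0.683, 0.73, 0.0]
force: [-1.0, 0.5, -0.3]
width: -0.0003
```

```bash
python3 - <<'E'
from h import *
s=ctrl.observe();print(s["eef_pos"])
for n in("side","top"):
    c=eyes.read_camera(n); print(n,proj(c,s["eef_pos"]-[0,0,.011]),proj(c,inst(-.125,-.06,.114)))
    a=c["img"][140:290,230:430] if n=="top" else c["img"][110:230,260:420]
    cv2.imwrite(f"pics/{n}3.png",cv2.resize(a,None,fx=4,fy=4,interpolation=2)[:,:,::-1])
E
```

```text
[ 0.47020775 -0.05980614  0.11885075]
side [361.90676983 175.93017384] [362.20911661 173.93986105]
top [360.13419813 237.60396995] [360.28564197 237.68433574]
```

View pics/side3.png

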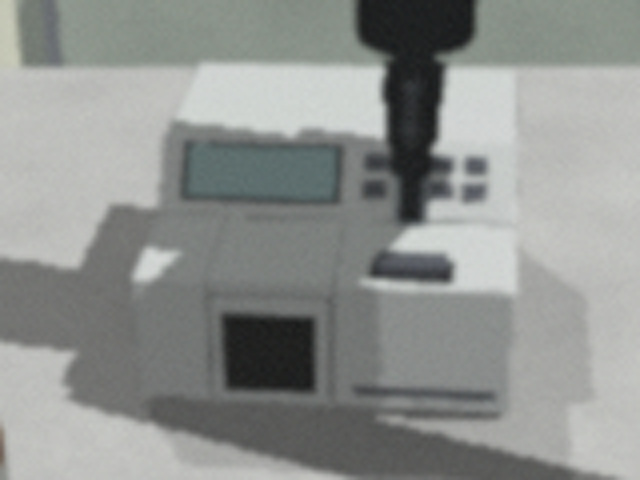

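View pics/top3.png

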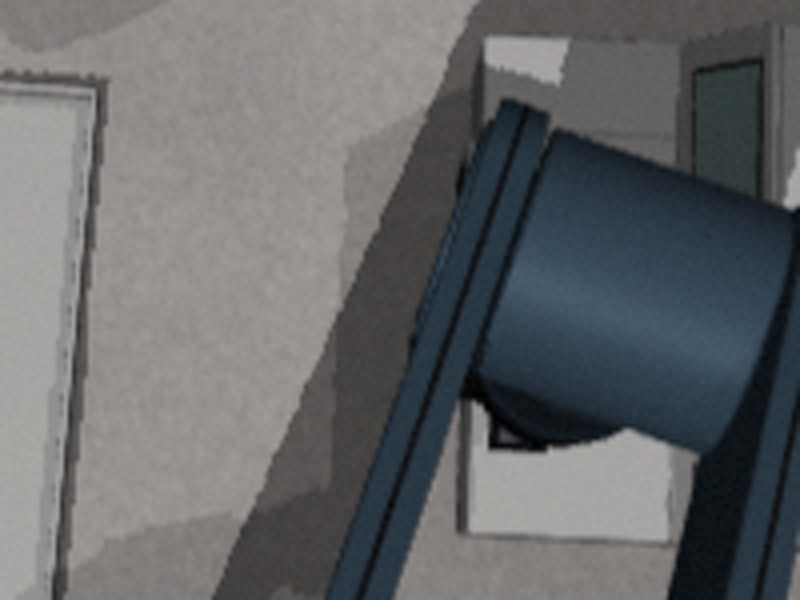

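```bash
python3 - <<'E'
from h import *
s=ctrl.observe();print(s["eef_pos"], s["width"])
c=eyes.read_camera("side"); w=cloud(c)
for v in range(150,182,2): print(v,w[v,362].round(4),c["img"][v,362], toinst(w[v,362]).round(3))
c=eyes.read_camera("top"); w=cloud(c); 
E
```

```text
[ 0.47027433 -0.05984607  0.11896112] -0.0002783871037674906
150 [ 0.4722 -0.0322  0.1955] [31 33 35] [-0.153 -0.059  0.195]
152 [ 0.4722 -0.029   0.1913] [31 33 34] [-0.156 -0.059  0.191]
154 [ 0.4717 -0.0427  0.1798] [29 33 31] [-0.142 -0.059  0.18 ]
156 [ 0.4714 -0.0531  0.1696] [32 34 32] [-0.132 -0.059  0.17 ]
158 [ 0.4715 -0.0445  0.1677] [32 35 34] [-0.14  -0.059  0.168]
160 [ 0.4713 -0.0467  0.161 ] [34 36 37] [-0.138 -0.059  0.161]
162 [ 0.4711 -0.0484  0.1545] [33 35 37] [-0.136 -0.059  0.154]
164 [ 0.4711 -0.0459  0.1499] [44 46 47] [-0.139 -0.059  0.15 ]
166 [ 0.4708 -0.0531  0.1407] [127 132 131] [-0.132 -0.059  0.141]
168 [ 0.4689 -0.1184  0.1035] [201 207 202] [-0.066 -0.057  0.104]
170 [ 0.4692 -0.1047  0.1039] [209 214 210] [-0.08  -0.057  0.104]
172 [ 0.4693 -0.0928  0.1035] [186 191 191] [-0.092 -0.058  0.103]
174 [ 0.4701 -0.0593  0.114 ] [ 99 105 109] [-0.125 -0.059  0.114]
176 [ 0.4703 -0.0483  0.1134] [85 90 96] [-0.136 -0.06   0.113]
178 [ 0.4702 -0.0462  0.1085] [62 66 66] [-0.138 -0.06   0.109]
180 [ 0.4701 -0.0437  0.1038] [148 151 148] [-0.141 -0.06   0.104]
```

The picture shows the shut fingertips at z≈0.14, about 30 mm higher than the state implies, while x and y agree. I'll go by the camera and by feel, and keep descending.

```bash
python3 -m creep '[0,0,0.003,0,0,0,0, 0,0,0.006,0,0,0,0, 0,0,0.009,0,0,0,0, 0,0,0.012,0,0,0,0, 0,0,0.012,0,0,0,0]'
python3 - <<'E'
from h import *
s=ctrl.observe();print(s["eef_pos"], s["width"],s["force"],ctrl.tips_ahead)
c=eyes.read_camera("side"); w=cloud(c)
for v in range(164,182,1): print(v,w[v,362].round(4),c["img"][v,362])
cv2.imwrite(f"pics/side4.png",cv2.resize(c["img"][90:230,260:460],None,fx=4,fy=4,interpolation=2)[:,:,::-1])
E
```

```text
time_s: 4.95
eef_pos: [0.4697, -0.0597, 0.1062]
tcp_rot: [-0.0, -0.683, 0.73, 0.001]
force: [0.7, 0.9, 0.2]
width: 0.0002
[ 0.46973223 -0.05965404  0.106172  ] 0.00017400641397971782 [0.71567976 0.92123276 0.21501686] 0.011
164 [ 0.4711 -0.0455  0.1501] [29 33 34]
165 [ 0.471  -0.0464  0.1467] [35 36 37]
166 [ 0.4709 -0.0487  0.1428] [36 38 39]
167 [ 0.4708 -0.0499  0.1393] [29 31 32]
168 [ 0.4708 -0.0482  0.1372] [37 39 39]
169 [ 0.4707 -0.0474  0.1346] [61 65 66]
170 [ 0.4705 -0.054   0.1285] [123 128 126]
171 [ 0.4693 -0.0978  0.1041] [181 187 185]
172 [ 0.4693 -0.0938  0.103 ] [183 188 185]
173 [ 0.47   -0.0655  0.1139] [128 131 133]
174 [ 0.4701 -0.0595  0.1138] [85 88 92]
175 [ 0.4702 -0.0544  0.1134] [84 88 94]
176 [ 0.4703 -0.0475  0.1138] [82 84 90]
177 [ 0.4701 -0.0517  0.1087] [71 74 80]
178 [ 0.4701 -0.0486  0.1073] [65 67 70]
179 [ 0.4701 -0.047   0.1051] [84 87 87]
180 [ 0.4701 -0.0458  0.1027] [138 141 139]
181 [ 0.4702 -0.0372  0.1041] [178 182 178]
```

View pics/side4.png

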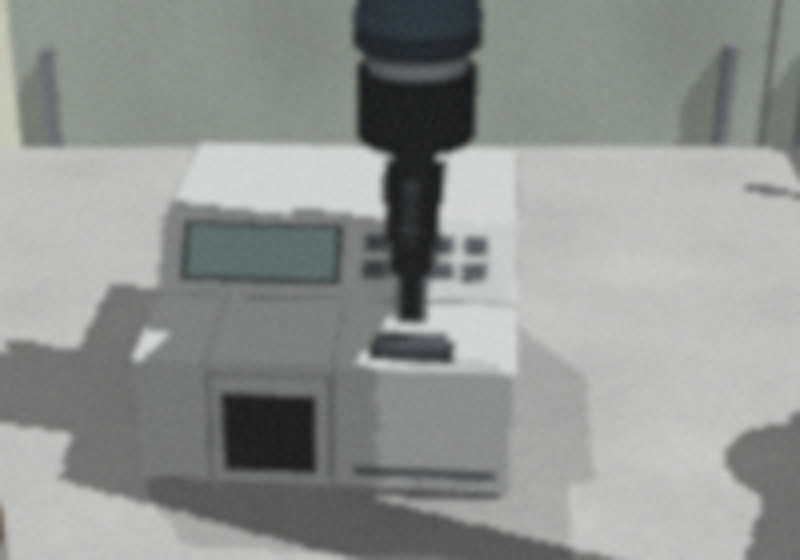

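```bash
python3 -m creep '[0,0,0.003,0,0,0,0, 0,0,0.006,0,0,0,0, 0,0,0.009,0,0,0,0, 0,0,0.009,0,0,0,0]'
python3 -m creep '[0,0,0.001,0,0,0,0, 0,0,0.002,0,0,0,0, 0,0,0.002,0,0,0,0]'
python3 -m creep '[0,0,0.001,0,0,0,0, 0,0,0.002,0,0,0,0, 0,0,0.002,0,0,0,0]'
python3 -m creep '[0,0,0.001,0,0,0,0, 0,0,0.001,0,0,0,0, 0,0,0.001,0,0,0,0]'
```

```text
time_s: 5.33
eef_pos: [0.4698, -0.0597, 0.0973]
tcp_rot: [-0.0, -0.683, 0.73, 0.001]
force: [0.3, -0.4, 0.2]
width: -0.0
time_s: 5.58
eef_pos: [0.4703, -0.0599, 0.0959]
tcp_rot: [-0.0, -0.683, 0.73, 0.0]
force: [0.5, -1.0, 0.3]
width: 0.0002
time_s: 5.83
eef_pos: [0.4702, -0.0598, 0.0939]
tcp_rot: [-0.0, -0.683, 0.73, 0.0]
force: [0.4, -0.7, 0.5]
width: -0.0001
time_s: 6.08
eef_pos: [0.4703, -0.0599, 0.093]
tcp_rot: [-0.0, -0.683, 0.73, 0.0]
force: [0.3, -0.6, -0.3]
width: -0.0
```

```bash
python3 -m creep '[0,0,0.001,0,0,0,0, 0,0,0.002,0,0,0,0, 0,0,0.002,0,0,0,0]'
python3 -m creep '[0,0,0.001,0,0,0,0, 0,0,0.001,0,0,0,0, 0,0,0.001,0,0,0,0]'
python3 -m creep '[0,0,0.001,0,0,0,0, 0,0,0.001,0,0,0,0, 0,0,0.001,0,0,0,0]'
python3 - <<'E'
from h import *
c=eyes.read_camera("side"); w=cloud(c)
for v in range(168,182,1): print(v,w[v,362].round(4),c["img"][v,362])
cv2.imwrite(f"pics/side5.png",cv2.resize(c["img"][90:230,260:460],None,fx=4,fy=4,interpolation=2)[:,:,::-1])
E
```

```text
time_s: 6.33
eef_pos: [0.4704, -0.0599, 0.0911]
tcp_rot: [0.0, -0.683, 0.73, -0.0]
force: [-0.4, -0.2, 3.0]
width: 0.0001
time_s: 6.58
eef_pos: [0.4704, -0.0599, 0.0901]
tcp_rot: [0.0, -0.683, 0.73, -0.0]
force: [0.0, -0.4, 2.7]
width: -0.0
time_s: 6.83
eef_pos: [0.4705, -0.0599, 0.089]
tcp_rot: [0.0, -0.683, 0.73, -0.0]
force: [0.3, 0.0, 3.1]
width: 0.0002
168 [ 0.4708 -0.0449  0.1387] [34 36 36]
169 [ 0.4707 -0.0466  0.135 ] [33 32 33]
170 [ 0.4707 -0.0461  0.1323] [30 33 34]
171 [ 0.4707 -0.0438  0.1305] [36 37 36]
172 [ 0.4704 -0.054   0.1225] [33 33 34]
173 [ 0.4704 -0.0492  0.1219] [31 32 34]
174 [ 0.4704 -0.0475  0.1198] [38 41 42]
175 [ 0.4702 -0.0515  0.1148] [54 58 59]
176 [ 0.4702 -0.0512  0.112 ] [73 76 81]
177 [ 0.4701 -0.0502  0.1095] [78 80 88]
178 [ 0.4701 -0.0507  0.1062] [67 70 74]
179 [ 0.4701 -0.0466  0.1053] [86 89 90]
180 [ 0.4701 -0.0436  0.1038] [141 146 144]
181 [ 0.4702 -0.0379  0.1037] [177 181 179]
```

View pics/side5.png

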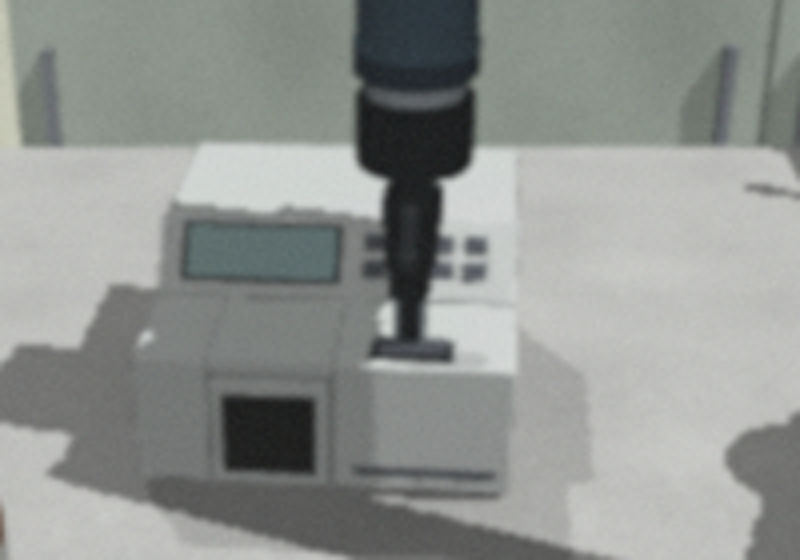

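Contact came at reported z≈0.0915, so the shut tips are at reported z + 0.022. I keep pressing.

```bash
python3 -m creep '[0,0,0.001,0,0,0,0, 0,0,0.001,0,0,0,0, 0,0,0.001,0,0,0,0]'
python3 -m creep '[0,0,0.001,0,0,0,0, 0,0,0.001,0,0,0,0, 0,0,0.001,0,0,0,0]'
python3 - <<'E'
from h import *
c=eyes.read_camera("side")
cv2.imwrite(f"pics/side6.png",cv2.resize(c["img"][90:230,260:460],None,fx=4,fy=4,interpolation=2)[:,:,::-1])
E
```

```text
time_s: 7.13
eef_pos: [0.4702, -0.0597, 0.0878]
tcp_rot: [-0.0, -0.683, 0.73, 0.0]
force: [-0.8, -0.4, 5.6]
width: 0.0002
time_s: 7.38
eef_pos: [0.4702, -0.0597, 0.0872]
tcp_rot: [0.0, -0.683, 0.73, 0.0]
force: [-1.1, 0.9, 4.9]
width: -0.0003
```

View pics/side6.png

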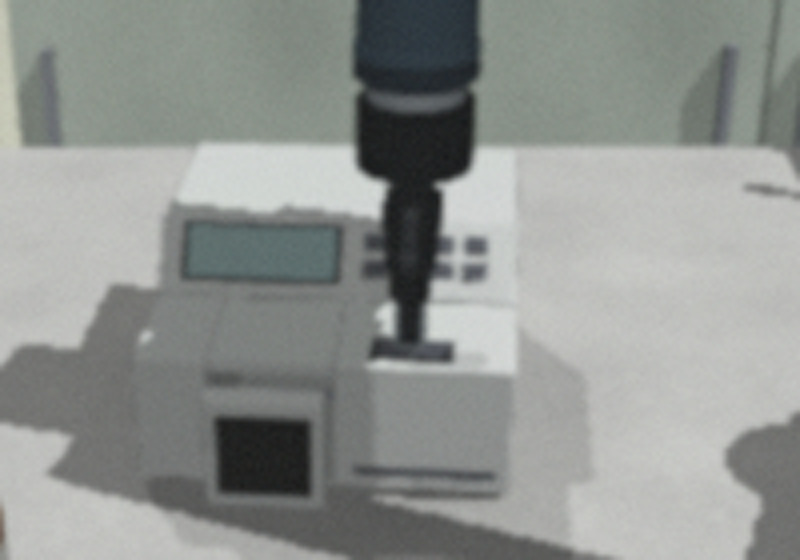

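The drawer is moving out: the panel has shifted to about (265,440) in the crop. Next I lift off and go towards the vial with the gripper opening.

```bash
python3 -m creep '[0,0,-0.01,0,0,0,0, 0,0,-0.035,0,0,0,0, 0,0,-0.07,0,0,0,0, 0,0,-0.1,0,0,0,0, 0,0,-0.1,0,0,0,0]'
python3 - <<'E'
from h import *
print(totool([.511,.2665,.187]))
E
```

```text
time_s: 7.85
eef_pos: [0.4737, -0.061, 0.1933]
tcp_rot: [0.002, -0.683, 0.73, -0.005]
force: [1.0, 0.0, -0.1]
width: 0.0001
[-0.32929724 -0.01541723  0.00545218]
```

```bash
python3 -m creep '[-0.02,0,0,0,0,0,70, -0.05,-0.003,0,0,0,0,70, -0.08,-0.005,0,0,0,0,70, -0.11,-0.007,0,0,0,0,70, -0.14,-0.008,0,0,0,0,70, -0.17,-0.01,0,0,0,0,70, -0.2,-0.012,0,0,0,0,70, -0.23,-0.014,0,0,0,0,70, -0.26,-0.015,0,0,0,0,70, -0.29,-0.015,0,0,0,0,70, -0.315,-0.015,0,0,0,0,70, -0.329,-0.015,0,0,0,0,70, -0.329,-0.015,0,0,0,0,70, -0.329,-0.015,0,0,0,0,70]'
python3 - <<'E'
from h import *
print(totool([.511,.2665,.187]))
c=eyes.read_camera("side")
cv2.imwrite(f"pics/side7.png",cv2.resize(c["img"][130:330,220:440],None,fx=3,fy=3,interpolation=2)[:,:,::-1])
c=eyes.read_camera("top")
cv2.imwrite(f"pics/top7.png",cv2.resize(c["img"][110:310,140:400],None,fx=3,fy=3,interpolation=2)[:,:,::-1])
E
```

```text
time_s: 9.02
eef_pos: [0.5068, 0.2674, 0.1866]
tcp_rot: [-0.001, -0.684, 0.73, -0.0]
force: [-0.2, -0.7, -0.3]
width: 0.0597
[ 0.0005938  -0.00423012 -0.00035421]
```

View pics/side7.png

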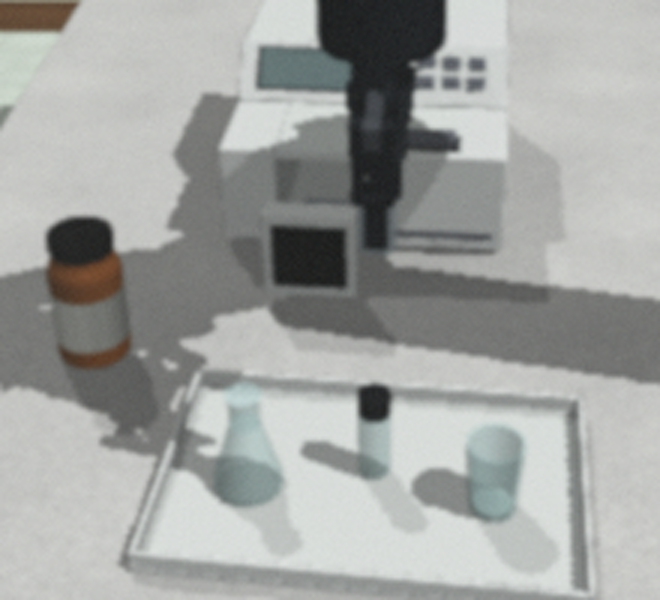

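View pics/top7.png

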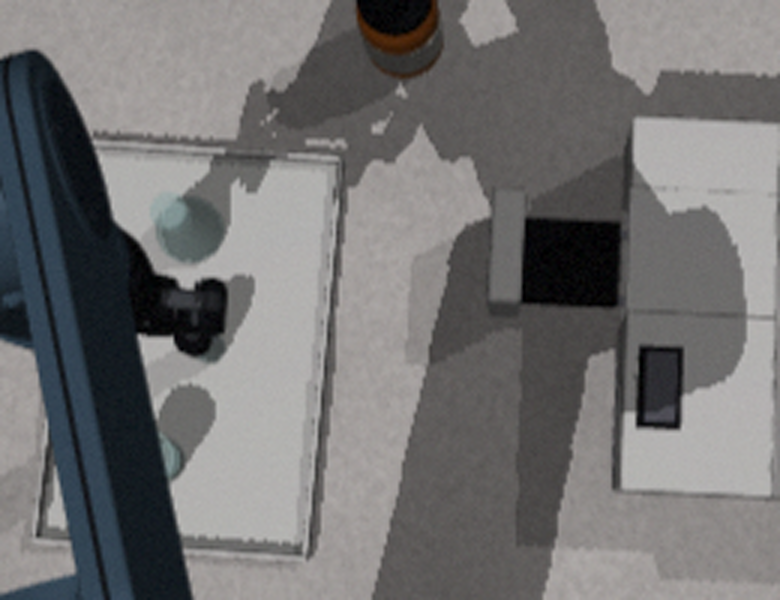

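The drawer is fully out, with its panel at about (507,250) in the top crop and the black carriage behind it. The gripper is over the vial. Before descending I check the finger height and the drawer geometry from depth.

```bash
python3 - <<'E'
from h import *
s=ctrl.observe(); print(s["eef_pos"],totool([.511,.2665,.187]))
c=eyes.read_camera("side"); w=cloud(c)
for v in range(196,216,2): print(v,w[v,345].round(4),c["img"][v,345])
m=(c["img"].max(-1)<60)&(np.abs(w[...,0]-.51)<.03)&(w[...,1]>.2)&(w[...,1]<.34)&(w[...,2]<.26)&(w[...,2]>.15)
q=w[m]; print("fingers",len(q),q.min(0),q.max(0))
for n in("top","side"):
    c=eyes.read_camera(n); p=toinst(cloud(c)); im=c["img"].max(-1)
    m=(abs(p[...,2]-.042)<.006)&(p[...,0]<-.145)&(p[...,0]>-.25)&(abs(p[...,1]-.035)<.06)&(im<60)
    q=p[m]; print(n,"carriage",len(q),np.percentile(q,[1,50,99],axis=0).round(4).tolist() if len(q) else 0)
    m=(abs(p[...,2]-.094)<.004)&(p[...,0]<-.17)&(p[...,0]>-.3)&(abs(p[...,1]-.035)<.06)
    q=p[m]; print(n,"paneltop",len(q),np.percentile(q,[1,50,99],axis=0).round(4).tolist() if len(q) else 0)
    m=(p[...,2]>.02)&(p[...,2]<.09)&(p[...,0]<-.22)&(p[...,0]>-.3)&(abs(p[...,1]-.035)<.06)
    q=p[m]; print(n,"panelface",len(q),np.percentile(q,[1,50,99],axis=0).round(4).tolist() if len(q) else 0)
E
```

```text
[0.50705245 0.26624516 0.18684798] [-0.00051912 -0.00392146 -0.00015449]
196 [0.5083 0.3294 0.2651] [37 38 39]
198 [0.5087 0.3097 0.2499] [31 33 33]
200 [0.5088 0.3029 0.2419] [32 34 34]
202 [0.5087 0.3089 0.2413] [35 35 38]
204 [0.5087 0.3084 0.2368] [30 31 35]
206 [0.5087 0.3099 0.2336] [34 35 37]
208 [0.5088 0.3057 0.2269] [32 33 32]
210 [0.5087 0.3083 0.2242] [34 35 36]
212 [0.5087 0.3086 0.2201] [55 60 61]
214 [ 5.155e-01 -3.730e-02 -3.000e-04] [89 92 93]
fingers 121 [0.49642054 0.23413304 0.21602022] [0.51588261 0.32697019 0.25988628]
top carriage 786 [[-0.2226, -0.0053, 0.0363], [-0.1838, 0.0339, 0.0412], [-0.1521, 0.065, 0.046]]
top paneltop 392 [[-0.2462, -0.0051, 0.0902], [-0.2343, 0.0341, 0.0929], [-0.2232, 0.0745, 0.097]]
top panelface 127 [[-0.2468, -0.0065, 0.026], [-0.2308, 0.0112, 0.0646], [-0.2202, 0.0751, 0.09]]
side carriage 93 [[-0.2493, 0.0043, 0.0364], [-0.2462, 0.033, 0.0421], [-0.2432, 0.0632, 0.0479]]
side paneltop 167 [[-0.2485, -0.0054, 0.0903], [-0.2389, 0.0336, 0.0934], [-0.2244, 0.0726, 0.0956]]
side panelface 740 [[-0.2497, -0.0069, 0.0212], [-0.2461, 0.0324, 0.0562], [-0.2318, 0.073, 0.0893]]
```

```bash
python3 -m creep '[0,-0.004,0.03,0,0,0,70, 0,-0.004,0.06,0,0,0,70, 0,-0.004,0.085,0,0,0,70, 0,-0.004,0.105,0,0,0,70, 0,-0.004,0.12,0,0,0,70, 0,-0.004,0.13,0,0,0,70, 0,-0.004,0.13,0,0,0,70]'
python3 - <<'E'
from h import *
s=ctrl.observe(); print(s["eef_pos"],totool([.511,.2665,.187]))
c=eyes.read_camera("side")
cv2.imwrite(f"pics/side8.png",cv2.resize(c["img"][170:310,260:440],None,fx=4,fy=4,interpolation=2)[:,:,::-1])
c=eyes.read_camera("top")
cv2.imwrite(f"pics/top8.png",cv2.resize(c["img"][170:290,140:300],None,fx=4,fy=4,interpolation=2)[:,:,::-1])
E
```

```text
time_s: 9.85
eef_pos: [0.5099, 0.2659, 0.055]
tcp_rot: [-0.002, -0.683, 0.731, 0.001]
force: [0.5, -0.8, -0.5]
width: 0.0597
[0.50985794 0.26592871 0.05495549] [-0.00044691 -0.00060459 -0.13204855]
```

View pics/side8.png

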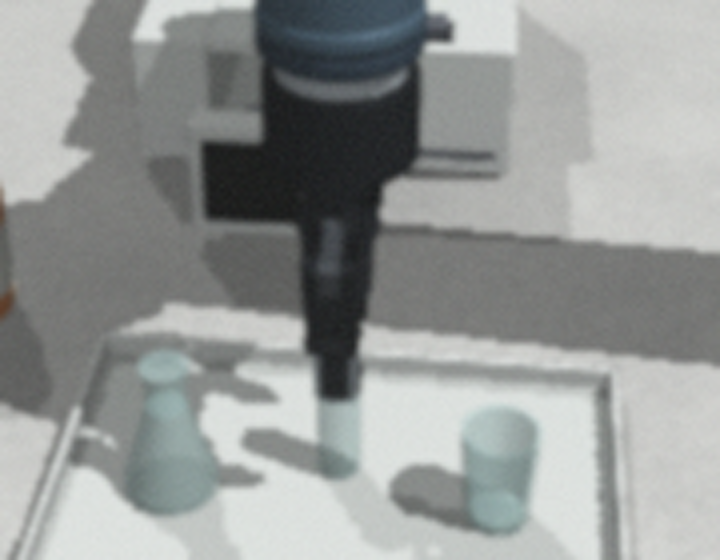

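View pics/top8.png

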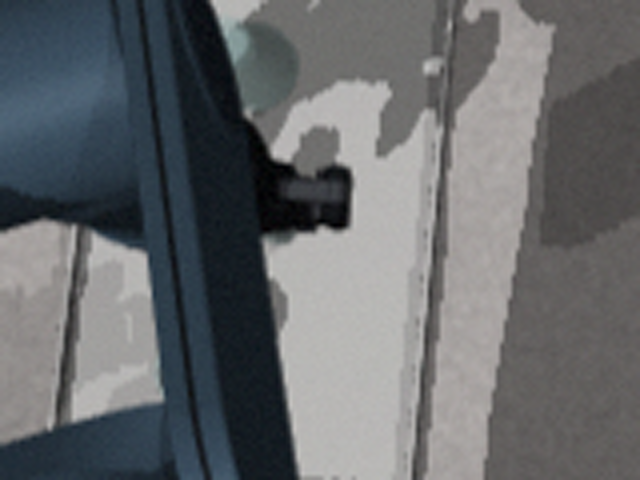

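The front finger, at column 337 of the crop, lines up with the vial at 339. I go down and close.

```bash
python3 -m creep '[0,-0.0005,0.012,0,0,0,70, 0,-0.0005,0.024,0,0,0,70, 0,-0.0005,0.032,0,0,0,70, 0,-0.0005,0.034,0,0,0,70, 0,-0.0005,0.034,0,0,0,70]'
python3 -m creep '[0,0,0,0,0,0,45, 0,0,0,0,0,0,35, 0,0,0,0,0,0,30, 0,0,0,0,0,0,25, 0,0,0,0,0,0,20, 0,0,0,0,0,0,15, 0,0,0,0,0,0,10, 0,0,0,0,0,0,10, 0,0,0,0,0,0,10]'
python3 - <<'E'
from h import *
s=ctrl.observe(); print(s["eef_pos"],s["force"],s["width"])
c=eyes.read_camera("side")
cv2.imwrite(f"pics/side9.png",cv2.resize(c["img"][170:310,260:440],None,fx=4,fy=4,interpolation=2)[:,:,::-1])
E
```

```text
time_s: 10.37
eef_pos: [0.5118, 0.2671, 0.0232]
tcp_rot: [0.0, -0.683, 0.73, -0.0]
force: [-0.1, 1.0, -0.2]
width: 0.0601
time_s: 11.12
eef_pos: [0.5123, 0.2672, 0.0239]
tcp_rot: [0.001, -0.683, 0.73, -0.0]
force: [-1.0, -1.1, 7.1]
width: 0.0221
[0.51227576 0.26718347 0.02387252] [-1.01873    -1.1039539   7.12314293] 0.022051839782015394
```

View pics/side9.png

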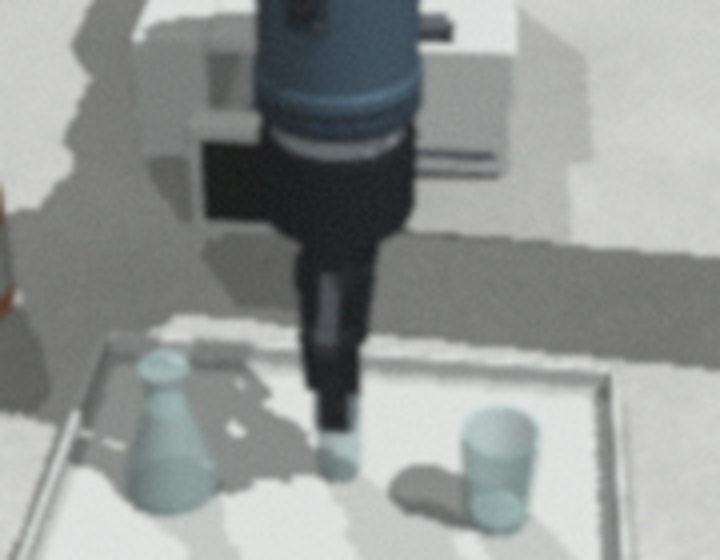

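```bash
python3 -m creep '[0,0,-0.002,0,0,0,10, 0,0,-0.006,0,0,0,10, 0,0,-0.012,0,0,0,10, 0,0,-0.025,0,0,0,10, 0,0,-0.05,0,0,0,10, 0,0,-0.08,0,0,0,10, 0,0,-0.11,0,0,0,10, 0,0,-0.13,0,0,0,10, 0,0,-0.135,0,0,0,10, 0,0,-0.135,0,0,0,10, 0,0,-0.135,0,0,0,10]'
python3 - <<'E'
from h import *
s=ctrl.observe(); print(s["qpos"],s["force"],s["width"],totool([*inst(-.194,.0345,0)[:2],.155]))
c=eyes.read_camera("side"); w=cloud(c)
cv2.imwrite(f"pics/side10.png",cv2.resize(c["img"][130:330,220:440],None,fx=3,fy=3,interpolation=2)[:,:,::-1])
c=eyes.read_camera("top"); w=cloud(c)
cv2.imwrite(f"pics/top10.png",cv2.resize(c["img"][110:310,140:400],None,fx=3,fy=3,interpolation=2)[:,:,::-1])
E
```

```text
time_s: 12.08
eef_pos: [0.5111, 0.267, 0.1573]
tcp_rot: [-0.0, -0.683, 0.73, 0.0]
force: [0.2, -0.9, -0.2]
width: 0.0219
[2.87967289e-01 3.45899013e-01 1.54634273e+00 2.47503042e-05
 1.25036239e+00 1.92541202e+00] [ 0.20373699 -0.94570913 -0.16922859] 0.02193833219470097 [ 0.25943562 -0.07469656  0.00228752]
```

View pics/side10.png

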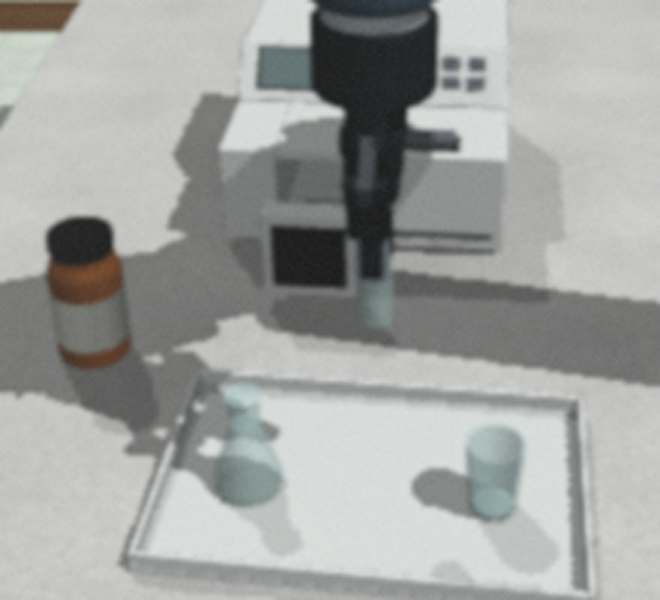

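View pics/top10.png

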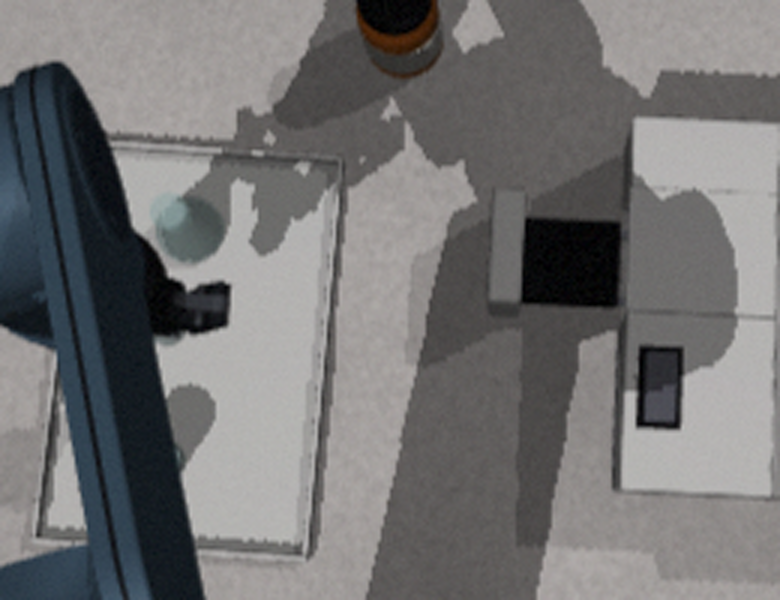

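The vial is held: the finger is around column 371 of the side crop and the glass around 376. I measure that offset, then carry and turn.

```bash
python3 - <<'E'
from h import *
c=eyes.read_camera("side"); w=cloud(c); s=ctrl.observe(); print(s["eef_pos"])
for v in (212,216,220,224,226,228,230,232,234,236,238):
    print(v, [tuple(int(k) for k in c["img"][v,u]) [0] for u in range(334,356)], np.nanmedian(w[v,343:347],0).round(3), )
def col(u,v,y): # x at plane y
    K=c["K"]; r=c["T"][:3,:3]@np.array([(u-K[0,2])/K[0,0],(v-K[1,2])/K[1,1],1]); o=c["T"][:3,3]; return (o+r*(y-o[1])/r[1]).round(4)
print(col(341.5,215,.29),col(345,228,.267),col(345,235,.267), proj(c,[.511,.267,.15]))
E
```

```text
[0.5104951  0.26674924 0.15603892]
212 [52, 85, 110, 112, 101, 82, 53, 36, 29, 30, 34, 35, 37, 55, 81, 88, 69, 73, 90, 106, 109, 108] [0.51  0.289 0.208]
216 [47, 79, 105, 114, 102, 81, 57, 36, 32, 34, 32, 34, 36, 60, 90, 102, 119, 144, 160, 166, 167, 166] [0.51 0.29 0.2 ]
220 [42, 75, 101, 113, 105, 83, 60, 39, 34, 30, 35, 32, 38, 51, 82, 103, 114, 118, 115, 116, 126, 144] [0.51  0.289 0.19 ]
224 [47, 75, 102, 115, 104, 91, 82, 82, 79, 82, 80, 82, 90, 96, 102, 109, 110, 100, 94, 94, 90, 94] [0.51  0.284 0.178]
226 [95, 107, 117, 115, 109, 94, 89, 88, 92, 98, 101, 106, 111, 111, 113, 115, 111, 104, 99, 93, 90, 92] [0.51  0.277 0.169]
228 [115, 113, 114, 110, 104, 97, 87, 91, 97, 101, 105, 110, 112, 118, 118, 121, 117, 106, 99, 104, 99, 101] [0.51  0.279 0.165]
230 [95, 93, 92, 94, 95, 90, 91, 96, 101, 106, 114, 117, 123, 124, 125, 127, 121, 120, 118, 119, 117, 119] [0.51  0.277 0.16 ]
232 [95, 95, 95, 94, 90, 89, 89, 91, 101, 107, 114, 120, 123, 124, 123, 128, 124, 120, 120, 119, 120, 121] [0.51  0.278 0.155]
234 [97, 93, 95, 94, 94, 92, 91, 91, 95, 100, 110, 117, 124, 124, 126, 128, 125, 119, 116, 118, 120, 119] [0.51  0.277 0.15 ]
236 [94, 95, 95, 93, 90, 90, 89, 93, 96, 100, 105, 110, 120, 125, 128, 126, 123, 119, 118, 120, 117, 120] [0.51  0.277 0.145]
238 [90, 93, 93, 93, 96, 95, 94, 93, 96, 98, 104, 109, 112, 117, 123, 124, 121, 118, 118, 116, 120, 119] [0.51  0.278 0.141]
[0.5156 0.29   0.202 ] [0.5095 0.267  0.1574] [0.5095 0.267  0.1407] [344.24755092 231.10730502]
```

```bash
python3 -m creep '[0.01,-0.003,0,0,0,-6,10, 0.03,-0.009,0,0,0,-12,10, 0.055,-0.016,0,0,0,-18,10, 0.08,-0.023,0,0,0,-24,10, 0.105,-0.03,0,0,0,-30,10, 0.13,-0.037,0,0,0,-36,10, 0.155,-0.045,0,0,0,-42,10, 0.18,-0.052,0,0,0,-48,10, 0.205,-0.059,0,0,0,-54,10, 0.225,-0.065,0,0,0,-60,10, 0.24,-0.07,0,0,0,-66,10, 0.25,-0.073,0,0,0,-72,10, 0.256,-0.074,0,0,0,-78,10, 0.2585,-0.075,0,0,0,-84,10, 0.2585,-0.075,0,0,0,-90,10, 0.2585,-0.075,0,0,0,-90,10, 0.2585,-0.075,0,0,0,-90,10]'
python3 - <<'E'
from h import *
s=ctrl.observe(); print(s["eef_pos"],s["force"],s["width"],totool([*inst(-.195,.0345,0)[:2],.155]), rot(s["tcp_rot"]).as_matrix()[:,0], toinst(s["eef_pos"]))
c=eyes.read_camera("side"); w=cloud(c)
cv2.imwrite(f"pics/side11.png",cv2.resize(c["img"][100:240,240:420],None,fx=4,fy=4,interpolation=2)[:,:,::-1])
print(proj(c,inst(-.194,.0345,.042)))
c=eyes.read_camera("top"); w=cloud(c)
cv2.imwrite(f"pics/top11.png",cv2.resize(c["img"][130:270,260:420],None,fx=4,fy=4,interpolation=2)[:,:,::-1])
E
```

```text
time_s: 13.65
eef_pos: [0.5687, 0.0043, 0.1568]
tcp_rot: [-0.0, 0.999, -0.035, -0.001]
force: [0.9, -0.0, -0.1]
width: 0.0215
[0.56866268 0.00425549 0.15676512] [ 0.93467667 -0.02151507 -0.14070863] 0.021462065865187778 [-0.00023509  0.00015529  0.00176561] [ 0.99755287 -0.06987858 -0.00229178] [-0.1951537   0.0347398   0.15676512]
[324.90967736 208.34555282]
```

View pics/side11.png

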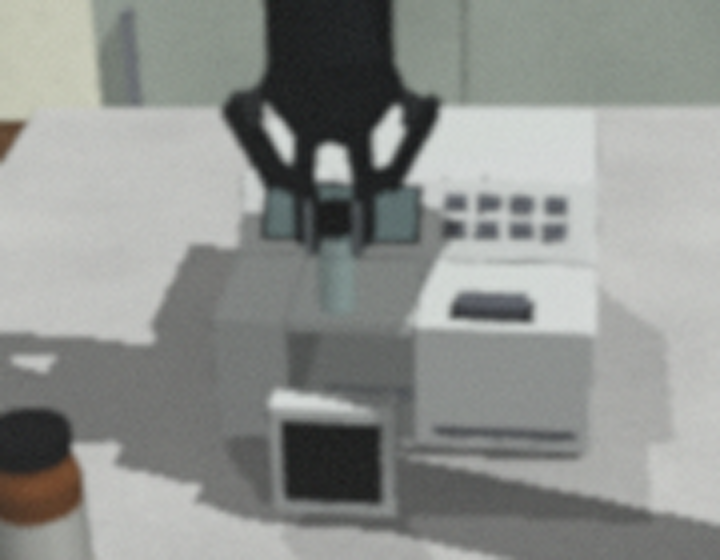

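View pics/top11.png

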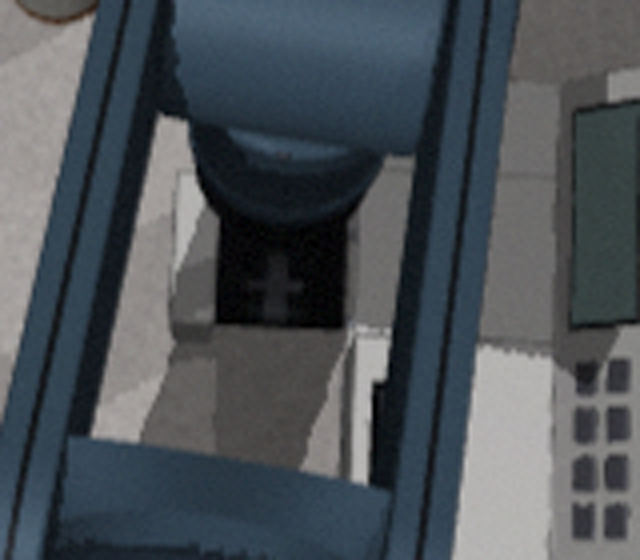

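The vial sits between the fingers, with the cap at (335,215) and the foot at (338,310) in the crop. I measure its centre and tilt before lowering.

```bash
python3 - <<'E'
from h import *
c=eyes.read_camera("side"); w=cloud(c); p=toinst(w); s=ctrl.observe(); e=toinst(s["eef_pos"]); print(e, s["eef_pos"])
print("proj of axis",[proj(c,s["eef_pos"]+[0,0,dz]).round(1).tolist() for dz in (-.02,.0,.02,.04,.05)])
for v in range(150,180,2):
    r=c["img"][v,315:335].astype(int); print(v, r[:,0].tolist(), np.nanmedian(p[v,322:326],0).round(4))
E
```

```text
[-0.19533048  0.03509441  0.15752421] [0.56902811 0.00440864 0.15752421]
proj of axis [[323.7, 176.6], [323.5, 169.5], [323.3, 162.3], [323.1, 155.0], [323.0, 151.2]]
150 [49, 63, 58, 43, 37, 44, 44, 42, 36, 37, 39, 45, 51, 66, 61, 52, 39, 39, 57, 81] [-0.191   0.0343  0.209 ]
152 [54, 65, 67, 43, 32, 31, 31, 30, 32, 28, 31, 33, 50, 70, 72, 55, 35, 36, 55, 82] [-0.2033  0.0326  0.209 ]
154 [49, 72, 70, 51, 35, 31, 32, 32, 27, 33, 29, 29, 45, 70, 75, 53, 40, 37, 55, 82] [-0.2056  0.0324  0.2046]
156 [53, 69, 73, 51, 32, 31, 24, 29, 30, 28, 26, 31, 43, 68, 71, 55, 38, 37, 55, 85] [-0.2051  0.0327  0.1991]
158 [45, 71, 72, 53, 43, 44, 40, 45, 43, 46, 49, 53, 56, 64, 72, 59, 44, 38, 59, 81] [-0.2057  0.0325  0.194 ]
160 [73, 78, 72, 56, 57, 82, 88, 94, 93, 100, 103, 97, 81, 74, 70, 61, 47, 55, 72, 84] [-0.2055  0.0328  0.1886]
162 [114, 106, 85, 69, 74, 92, 105, 112, 114, 121, 120, 114, 98, 78, 74, 85, 101, 113, 116, 122] [-0.2068  0.0329  0.1838]
164 [118, 113, 114, 107, 101, 105, 102, 106, 111, 112, 117, 119, 115, 102, 100, 104, 110, 117, 115, 115] [-0.2074  0.033   0.1787]
166 [120, 1
[... 205 characters left out ...]
123, 126, 125, 125] [-0.2053  0.0334  0.1667]
170 [124, 126, 127, 122, 113, 106, 108, 113, 119, 123, 125, 129, 125, 127, 127, 125, 125, 125, 123, 128] [-0.2064  0.0336  0.1616]
172 [126, 126, 126, 121, 115, 105, 107, 114, 118, 123, 125, 128, 126, 121, 125, 125, 126, 126, 126, 126] [-0.2068  0.0328  0.1562]
174 [128, 125, 126, 122, 113, 103, 108, 111, 119, 124, 130, 128, 126, 124, 125, 124, 125, 125, 126, 125] [-0.2059  0.0339  0.1502]
176 [125, 126, 127, 122, 116, 106, 109, 113, 120, 124, 125, 127, 125, 125, 125, 125, 124, 125, 129, 124] [-0.2054  0.034   0.1444]
178 [127, 125, 126, 125, 123, 121, 120, 115, 114, 121, 120, 123, 127, 128, 126, 125, 128, 127, 124, 123] [-0.2062  0.0353  0.1392]
```

The vial axis is at instrument (-194, 35) and vertical. I lower it to just above the mouth.

```bash
python3 -m creep '[0,0,0.02,0,0,0,10, 0,0,0.04,0,0,0,10, 0,0,0.06,0,0,0,10, 0,0,0.075,0,0,0,10, 0,0,0.085,0,0,0,10, 0,0,0.089,0,0,0,10, 0,0,0.089,0,0,0,10, 0,0,0.089,0,0,0,10]'
python3 - <<'E'
from h import *
s=ctrl.observe(); print(toinst(s["eef_pos"]))
c=eyes.read_camera("side"); w=cloud(c)
cv2.imwrite(f"pics/side12.png",cv2.resize(c["img"][120:240,260:400],None,fx=5,fy=5,interpolation=2)[:,:,::-1])
E
```

```text
time_s: 14.47
eef_pos: [0.5698, 0.0042, 0.0696]
tcp_rot: [0.0, 0.999, -0.033, 0.0]
force: [0.6, -0.4, -0.1]
width: 0.0221
[-0.19514539  0.03585501  0.06956529]
```

View pics/side12.png

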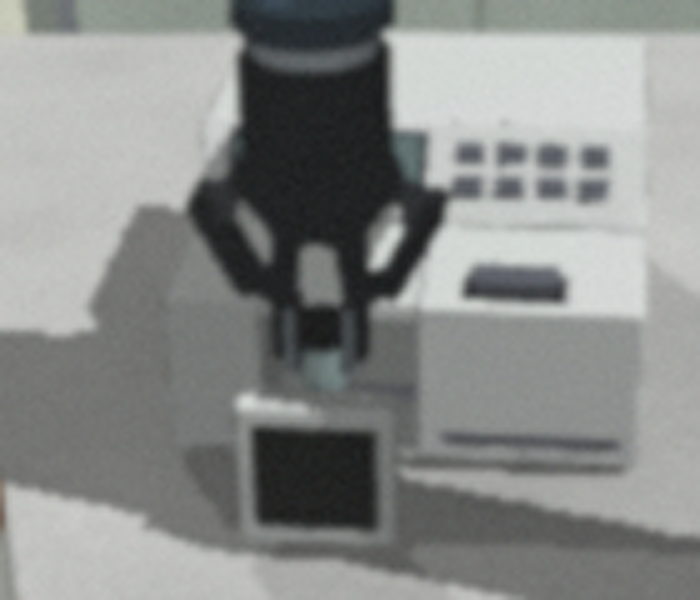

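```bash
python3 -m creep '[-0.001,0,0.002,0,0,0,10, -0.001,0,0.004,0,0,0,10, -0.001,0,0.006,0,0,0,10, -0.001,0,0.006,0,0,0,10]'
python3 -m creep '[0,0,0.001,0,0,0,10, 0,0,0.002,0,0,0,10, 0,0,0.002,0,0,0,10]'
python3 -m creep '[0,0,0.001,0,0,0,10, 0,0,0.002,0,0,0,10, 0,0,0.002,0,0,0,10]'
```

```text
time_s: 14.85
eef_pos: [0.5681, 0.0043, 0.0629]
tcp_rot: [-0.0, 0.999, -0.033, -0.0]
force: [-0.3, 0.1, -0.2]
width: 0.022
time_s: 15.1
eef_pos: [0.5682, 0.0043, 0.0608]
tcp_rot: [-0.0, 0.999, -0.033, -0.0]
force: [0.0, -1.0, -0.6]
width: 0.0221
time_s: 15.35
eef_pos: [0.5681, 0.0043, 0.0588]
tcp_rot: [-0.0, 0.999, -0.033, -0.0]
force: [-0.4, 0.9, -0.2]
width: 0.0218
```

```bash
python3 -m creep '[0,0,0.001,0,0,0,10, 0,0,0.002,0,0,0,10, 0,0,0.002,0,0,0,10]'
python3 -m creep '[0,0,0.001,0,0,0,10, 0,0,0.002,0,0,0,10, 0,0,0.002,0,0,0,10]'
python3 -m creep '[0,0,0.001,0,0,0,10, 0,0,0.002,0,0,0,10, 0,0,0.002,0,0,0,10]'
```

```text
time_s: 15.6
eef_pos: [0.5681, 0.0043, 0.0568]
tcp_rot: [-0.0, 0.999, -0.033, -0.0]
force: [0.2, 0.0, -0.6]
width: 0.0218
time_s: 15.85
eef_pos: [0.5681, 0.0043, 0.0548]
tcp_rot: [-0.0, 0.999, -0.033, -0.0]
force: [0.1, 0.1, -1.2]
width: 0.0222
time_s: 16.1
eef_pos: [0.5681, 0.0043, 0.0528]
tcp_rot: [-0.0, 0.999, -0.033, -0.0]
force: [-0.1, -0.2, 0.2]
width: 0.0219
```

It is entering freely, so I continue by feel towards the expected seat at z≈0.038.

```bash
python3 -m creep '[0,0,0.002,0,0,0,10, 0,0,0.004,0,0,0,10, 0,0,0.004,0,0,0,10]'
python3 -m creep '[0,0,0.002,0,0,0,10, 0,0,0.004,0,0,0,10, 0,0,0.004,0,0,0,10]'
python3 -m creep '[0,0,0.001,0,0,0,10, 0,0,0.002,0,0,0,10, 0,0,0.002,0,0,0,10]'
python3 -m creep '[0,0,0.001,0,0,0,10, 0,0,0.002,0,0,0,10, 0,0,0.002,0,0,0,10]'
```

```text
time_s: 16.35
eef_pos: [0.568, 0.0043, 0.0485]
tcp_rot: [-0.0, 0.999, -0.033, -0.0]
force: [0.1, -0.3, -0.4]
width: 0.0221
time_s: 16.6
eef_pos: [0.568, 0.0043, 0.0445]
tcp_rot: [-0.0, 0.999, -0.033, -0.0]
force: [0.4, -0.8, -1.2]
width: 0.0223
time_s: 16.85
eef_pos: [0.5682, 0.0043, 0.0428]
tcp_rot: [-0.0, 0.999, -0.033, -0.0]
force: [0.2, -0.3, -0.2]
width: 0.0221
time_s: 17.1
eef_pos: [0.5682, 0.0043, 0.0408]
tcp_rot: [-0.0, 0.999, -0.033, -0.0]
force: [0.1, -0.4, -0.4]
width: 0.0219
```

```bash
python3 -m creep '[0,0,0.001,0,0,0,10, 0,0,0.001,0,0,0,10]'
python3 -m creep '[0,0,0.001,0,0,0,10, 0,0,0.001,0,0,0,10]'
python3 -m creep '[0,0,0.0005,0,0,0,10, 0,0,0.0005,0,0,0,10]'
python3 -m creep '[0,0,0.0005,0,0,0,10, 0,0,0.0005,0,0,0,10]'
```

```text
time_s: 17.27
eef_pos: [0.5682, 0.0043, 0.0399]
tcp_rot: [-0.0, 0.999, -0.033, -0.0]
force: [-0.2, 0.1, -0.7]
width: 0.0218
time_s: 17.43
eef_pos: [0.5682, 0.0043, 0.0388]
tcp_rot: [-0.0, 0.999, -0.033, -0.0]
force: [-0.3, 0.2, -1.0]
width: 0.0218
time_s: 17.6
eef_pos: [0.5683, 0.0043, 0.0385]
tcp_rot: [-0.0, 0.999, -0.033, -0.0]
force: [0.4, 0.6, -0.8]
width: 0.022
time_s: 17.77
eef_pos: [0.5683, 0.0043, 0.0379]
tcp_rot: [-0.0, 0.999, -0.033, -0.0]
force: [0.0, -0.9, -0.7]
width: 0.0219
```

```bash
python3 -m creep '[0,0,0.0005,0,0,0,10, 0,0,0.0005,0,0,0,10]'
python3 -m creep '[0,0,0.0005,0,0,0,10, 0,0,0.0005,0,0,0,10]'
python3 -m creep '[0,0,0.0005,0,0,0,10, 0,0,0.0005,0,0,0,10]'
python3 - <<'E'
from h import *
c=eyes.read_camera("side"); p=toinst(cloud(c)); print(toinst(ctrl.observe()["eef_pos"]))
cv2.imwrite(f"pics/side13.png",cv2.resize(c["img"][140:230,280:370],None,fx=6,fy=6,interpolation=2)[:,:,::-1])
for v in range(176,204,2): print(v,c["img"][v,324],p[v,324].round(3))
E
```

```text
time_s: 17.93
eef_pos: [0.5684, 0.0043, 0.0378]
tcp_rot: [0.0, 0.999, -0.033, 0.0]
force: [-0.4, 0.0, 2.8]
width: 0.0219
time_s: 18.1
eef_pos: [0.5684, 0.0042, 0.0378]
tcp_rot: [0.0, 0.999, -0.033, 0.0]
force: [-2.7, 0.2, 7.0]
width: 0.0223
time_s: 18.27
eef_pos: [0.5684, 0.0042, 0.0378]
tcp_rot: [0.0, 0.999, -0.033, 0.0]
force: [-3.5, 0.2, 10.8]
width: 0.0221
[-0.19511534  0.03455261  0.03778211]
176 [35 35 36] [-0.205  0.033  0.144]
178 [34 35 36] [-0.208  0.033  0.14 ]
180 [84 87 85] [-0.148  0.041  0.103]
182 [127 130 128] [-0.151  0.041  0.098]
184 [106 109 108] [0.003 0.063 0.011]
186 [100 105 101] [-0.012  0.062  0.011]
188 [102 105 104] [-0.023  0.06   0.011]
190 [92 94 93] [-0.037  0.058  0.011]
192 [43 43 42] [-0.196  0.035  0.093]
194 [28 28 28] [-0.201  0.035  0.09 ]
196 [31 31 31] [-0.208  0.034  0.088]
198 [89 91 89] [-0.228  0.031  0.093]
200 [102 105 104] [-0.237  0.03   0.093]
202 [117 122 120] [-0.242  0.029  0.09 ]
```

View pics/side13.png

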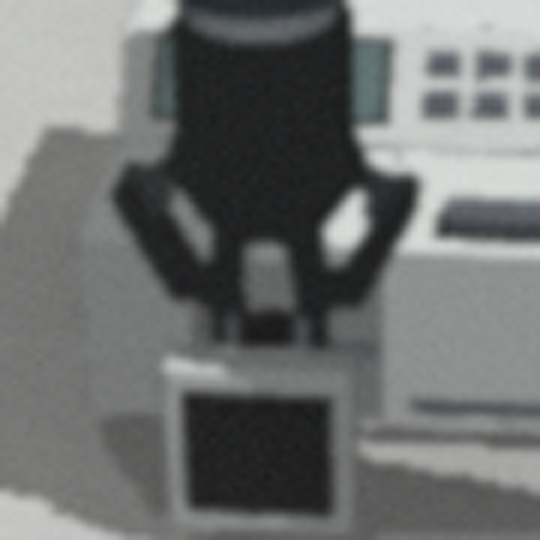

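The vial is seated: it stopped at z 0.0378 against 0.038 expected, with the cap top near 0.090. I unload, release and rise.

```bash
python3 -m creep '[0,0,-0.0012,0,0,0,10, 0,0,-0.0012,0,0,0,10]'
python3 -m creep '[0,0,0,0,0,0,30, 0,0,0,0,0,0,45, 0,0,0,0,0,0,60, 0,0,0,0,0,0,60, 0,0,0,0,0,0,60]'
python3 -m creep '[0,0,-0.006,0,0,0,60, 0,0,-0.02,0,0,0,60, 0,0,-0.045,0,0,0,60, 0,0,-0.08,0,0,0,60, 0,0,-0.115,0,0,0,60, 0,0,-0.12,0,0,0,60, 0,0,-0.12,0,0,0,0]'
python3 - <<'E'
from h import *
c=eyes.read_camera("side"); p=toinst(cloud(c)); print(toinst(ctrl.observe()["eef_pos"]))
cv2.imwrite(f"pics/side14.png",cv2.resize(c["img"][140:230,280:370],None,fx=6,fy=6,interpolation=2)[:,:,::-1])
m=(c["img"].max(-1)<60)&(p[...,2]>.06)&(p[...,2]<.11)&(abs(p[...,0]+.194)<.03)&(abs(p[...,1]-.035)<.03); q=p[m]; print(len(q),np.percentile(q,[2,50,98],axis=0).round(4))
E
```

```text
time_s: 18.48
eef_pos: [0.5685, 0.0042, 0.0379]
tcp_rot: [0.0, 0.999, -0.033, 0.0]
force: [-0.0, -0.7, -0.2]
width: 0.0221
time_s: 18.9
eef_pos: [0.5682, 0.0043, 0.0375]
tcp_rot: [-0.0, 0.999, -0.033, -0.0]
force: [-0.4, -0.0, 0.4]
width: 0.051
time_s: 19.48
eef_pos: [0.5705, 0.0039, 0.1614]
tcp_rot: [0.001, 0.999, -0.033, 0.004]
force: [1.0, -0.2, 0.1]
width: 0.0407
[-0.19507716  0.03503913  0.15901332]
38 [[-0.207   0.0245  0.0839]
 [-0.2002  0.034   0.0891]
 [-0.1875  0.0428  0.0909]]
```

View pics/side14.png

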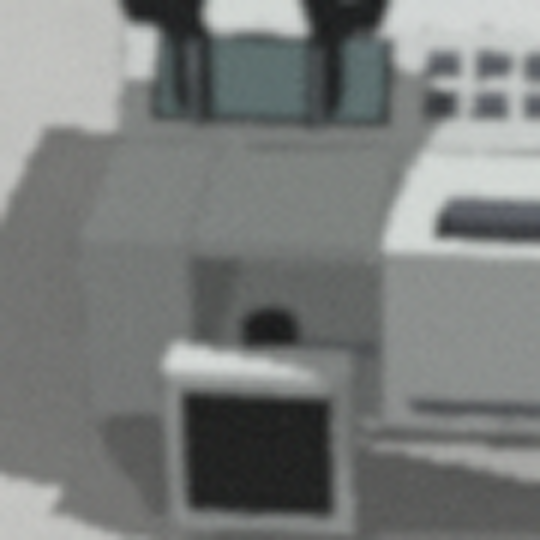

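The vial stands centred in the well with its cap top at z≈0.09, at (270,325) in the crop. Next I move in front of the panel with the fingers shut.

```bash
python3 -m creep '[0,-0.03,0,0,0,0,0, 0,-0.06,0,0,0,0,0, 0,-0.085,0,0,0,0,0, 0,-0.088,0,0,0,0,0, 0,-0.088,0.03,0,0,0,0, 0,-0.088,0.06,0,0,0,0, 0,-0.088,0.09,0,0,0,0, 0,-0.088,0.115,0,0,0,0, 0,-0.088,0.128,0,0,0,0, 0,-0.088,0.131,0,0,0,0, 0,-0.088,0.131,0,0,0,0, 0,-0.088,0.131,0,0,0,0]'
python3 - <<'E'
from h import *
print(toinst(ctrl.observe()["eef_pos"]),ctrl.observe()["force"])
c=eyes.read_camera("side"); p=toinst(cloud(c))
cv2.imwrite(f"pics/side15.png",cv2.resize(c["img"][110:250,240:400],None,fx=4,fy=4,interpolation=2)[:,:,::-1])
m=(c["img"].max(-1)<60)&(p[...,2]>.03)&(p[...,2]<.11)&(p[...,0]<-.255)&(p[...,0]>-.32)&(abs(p[...,1]-.035)<.05); q=p[m]; print(len(q),np.percentile(q,[2,50,98],axis=0).round(4))
E
```

```text
time_s: 20.53
eef_pos: [0.5741, 0.0918, 0.0266]
tcp_rot: [0.0, 0.999, -0.033, -0.0]
force: [1.1, -0.4, 0.9]
width: -0.0003
[-0.28287125  0.0344656   0.02662328] [ 1.06346467 -0.41591422  0.87768491]
272 [[-0.298   0.0006  0.0603]
 [-0.2923  0.0365  0.0992]
 [-0.2733  0.0682  0.1092]]
```

View pics/side15.png

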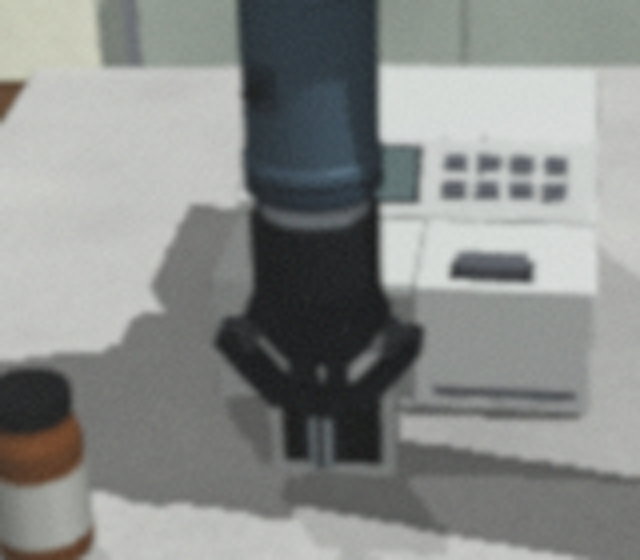

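```bash
python3 -m creep '[0,0.005,0,0,0,0,0, 0,0.01,0,0,0,0,0, 0,0.015,0,0,0,0,0, 0,0.018,0,0,0,0,0, 0,0.02,0,0,0,0,0, 0,0.02,0,0,0,0,0]'
python3 -m creep '[0,0.001,0,0,0,0,0, 0,0.002,0,0,0,0,0, 0,0.003,0,0,0,0,0, 0,0.003,0,0,0,0,0]'
python3 -m creep '[0,0.001,0,0,0,0,0, 0,0.002,0,0,0,0,0, 0,0.003,0,0,0,0,0, 0,0.003,0,0,0,0,0]'
python3 -m creep '[0,0.001,0,0,0,0,0, 0,0.002,0,0,0,0,0, 0,0.003,0,0,0,0,0, 0,0.003,0,0,0,0,0]'
```

```text
time_s: 21.08
eef_pos: [0.573, 0.0714, 0.027]
tcp_rot: [0.0, 0.999, -0.034, 0.0]
force: [0.8, 0.0, -0.3]
width: 0.0002
time_s: 21.42
eef_pos: [0.5726, 0.0691, 0.0267]
tcp_rot: [0.0, 0.999, -0.033, -0.0]
force: [0.1, -0.0, -0.6]
width: -0.0002
time_s: 21.75
eef_pos: [0.5724, 0.0662, 0.0267]
tcp_rot: [-0.0, 0.999, -0.033, 0.0]
force: [0.0, 1.4, -0.1]
width: 0.0001
time_s: 22.08
eef_pos: [0.5722, 0.063, 0.0267]
tcp_rot: [0.0, 0.999, -0.033, -0.0]
force: [0.1, 1.3, -1.1]
width: -0.0001
```

Contact came at y≈0.067 with about 1.4 N of spring force. I push steadily.

```bash
python3 -m creep '[0,0.002,0,0,0,0,0, 0,0.004,0,0,0,0,0, 0,0.006,0,0,0,0,0, 0,0.008,0,0,0,0,0, 0,0.01,0,0,0,0,0, 0,0.012,0,0,0,0,0, 0,0.014,0,0,0,0,0, 0,0.016,0,0,0,0,0, 0,0.018,0,0,0,0,0, 0,0.02,0,0,0,0,0]'
python3 -m creep '[0,0.002,0,0,0,0,0, 0,0.004,0,0,0,0,0, 0,0.006,0,0,0,0,0, 0,0.008,0,0,0,0,0, 0,0.01,0,0,0,0,0, 0,0.012,0,0,0,0,0, 0,0.014,0,0,0,0,0, 0,0.016,0,0,0,0,0, 0,0.018,0,0,0,0,0, 0,0.02,0,0,0,0,0]'
python3 -m creep '[0,0.002,0,0,0,0,0, 0,0.004,0,0,0,0,0, 0,0.006,0,0,0,0,0, 0,0.008,0,0,0,0,0, 0,0.01,0,0,0,0,0, 0,0.012,0,0,0,0,0, 0,0.014,0,0,0,0,0, 0,0.016,0,0,0,0,0]'
python3 - <<'E'
from h import *
s=ctrl.observe(); print(toinst(s["eef_pos"]),s["force"],rot(s["tcp_rot"]).as_matrix()[:,1])
c=eyes.read_camera("side")
cv2.imwrite(f"pics/side16.png",cv2.resize(c["img"][110:250,240:400],None,fx=4,fy=4,interpolation=2)[:,:,::-1])
c=eyes.read_camera("top")
cv2.imwrite(f"pics/top16.png",cv2.resize(c["img"][130:270,260:420],None,fx=4,fy=4,interpolation=2)[:,:,::-1])
E
```

```text
time_s: 22.92
eef_pos: [0.5708, 0.043, 0.0267]
tcp_rot: [-0.0, 0.999, -0.033, -0.0]
force: [0.0, 2.1, -0.8]
width: -0.0
time_s: 23.75
eef_pos: [0.5696, 0.023, 0.0267]
tcp_rot: [-0.0, 0.999, -0.033, -0.0]
force: [0.0, 2.9, -0.8]
width: 0.0
time_s: 24.42
eef_pos: [0.5685, 0.0071, 0.0267]
tcp_rot: [-0.0, 0.999, -0.033, 0.0]
force: [0.4, 3.0, -1.0]
width: -0.0001
[-0.19796676  0.034379    0.02670824] [ 0.41331338  3.01177265 -0.97117022] [-6.65795622e-02 -9.97781119e-01 -2.40719052e-05]
```

View pics/side16.png

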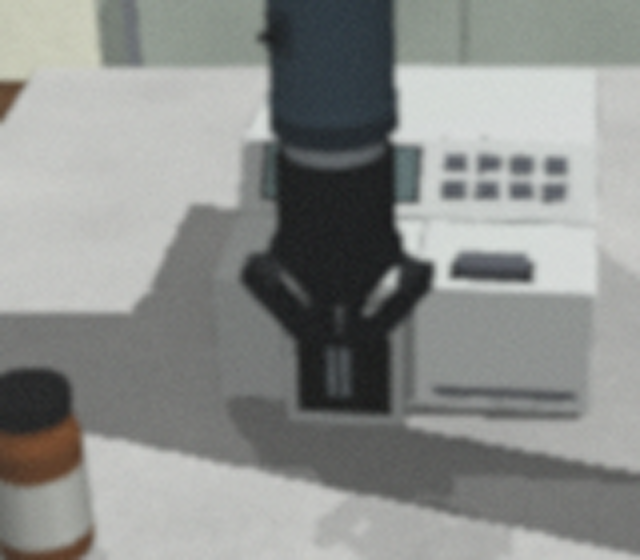

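View pics/top16.png

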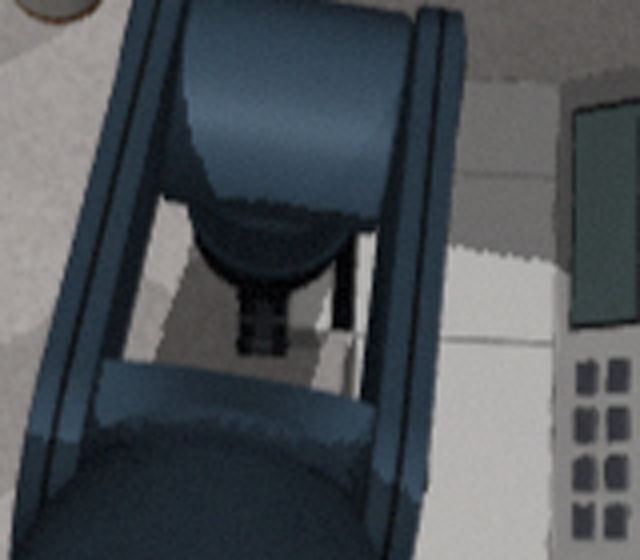

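```bash
python3 -m creep '[0,0.002,0,0,0,0,0, 0,0.004,0,0,0,0,0, 0,0.006,0,0,0,0,0, 0,0.008,0,0,0,0,0, 0,0.01,0,0,0,0,0, 0,0.012,0,0,0,0,0]'
python3 -m creep '[0,0.0015,0,0,0,0,0, 0,0.003,0,0,0,0,0, 0,0.0045,0,0,0,0,0, 0,0.006,0,0,0,0,0]'
python3 -m creep '[0,0.001,0,0,0,0,0, 0,0.002,0,0,0,0,0, 0,0.003,0,0,0,0,0]'
python3 -m creep '[0,0.001,0,0,0,0,0, 0,0.002,0,0,0,0,0]'
python3 -m creep '[0,0.001,0,0,0,0,0, 0,0.002,0,0,0,0,0]'
```

```text
time_s: 25.02
eef_pos: [0.5677, -0.0046, 0.0267]
tcp_rot: [-0.0, 0.999, -0.033, 0.0]
force: [0.1, 4.6, -0.9]
width: -0.0002
time_s: 25.35
eef_pos: [0.5673, -0.0105, 0.0267]
tcp_rot: [-0.0, 0.999, -0.033, 0.0]
force: [1.2, 6.4, -0.1]
width: 0.0002
time_s: 25.6
eef_pos: [0.5671, -0.0135, 0.0267]
tcp_rot: [-0.0, 0.999, -0.033, 0.0]
force: [0.4, 5.2, -1.3]
width: -0.0
time_s: 25.77
eef_pos: [0.567, -0.0155, 0.0268]
tcp_rot: [-0.0, 0.999, -0.033, 0.0]
force: [1.5, 5.0, -0.6]
width: -0.0002
time_s: 25.93
eef_pos: [0.5668, -0.0179, 0.0267]
tcp_rot: [0.0, 0.999, -0.033, -0.0]
force: [0.5, 3.5, -0.6]
width: 0.0
```

```bash
python3 -m creep '[0,0.0005,0,0,0,0,0, 0,0.001,0,0,0,0,0]'
python3 -m creep '[0,0.0005,0,0,0,0,0, 0,0.001,0,0,0,0,0]'
python3 -m creep '[0,0.0005,0,0,0,0,0, 0,0.001,0,0,0,0,0]'
python3 -m creep '[0,0.0005,0,0,0,0,0, 0,0.001,0,0,0,0,0]'
```

```text
time_s: 26.1
eef_pos: [0.5668, -0.0193, 0.0267]
tcp_rot: [0.0, 0.999, -0.033, -0.0]
force: [-0.2, 1.1, -0.3]
width: -0.0003
time_s: 26.27
eef_pos: [0.5669, -0.0204, 0.0268]
tcp_rot: [0.0, 0.999, -0.033, 0.0]
force: [0.4, -0.5, 0.3]
width: -0.0001
time_s: 26.43
eef_pos: [0.5668, -0.0211, 0.0268]
tcp_rot: [0.0, 0.999, -0.033, 0.0]
force: [-0.3, 0.8, 0.2]
width: 0.0001
time_s: 26.6
eef_pos: [0.5667, -0.0216, 0.0268]
tcp_rot: [-0.0, 0.999, -0.033, 0.0]
force: [0.9, 2.5, 0.3]
width: -0.0003
```

```bash
python3 -m creep '[0,0.0005,0,0,0,0,0, 0,0.0005,0,0,0,0,0]'
python3 -m creep '[0,0.0005,0,0,0,0,0, 0,0.0005,0,0,0,0,0]'
python3 - <<'E'
from h import *
c=eyes.read_camera("side"); s=ctrl.observe(); print(s["force"],s["eef_pos"])
cv2.imwrite(f"pics/side17.png",cv2.resize(c["img"][110:250,240:400],None,fx=4,fy=4,interpolation=2)[:,:,::-1])
E
```

```text
time_s: 26.77
eef_pos: [0.5666, -0.0219, 0.0268]
tcp_rot: [-0.0, 0.999, -0.033, 0.0]
force: [-0.2, 3.1, 0.3]
width: 0.0002
time_s: 26.93
eef_pos: [0.5666, -0.0225, 0.0268]
tcp_rot: [-0.0, 0.999, -0.033, 0.0]
force: [-0.8, 3.5, 1.8]
width: 0.0
[0.51041255 3.3034725  1.06838523] [ 0.56661063 -0.02249201  0.02681709]
```

View pics/side17.png

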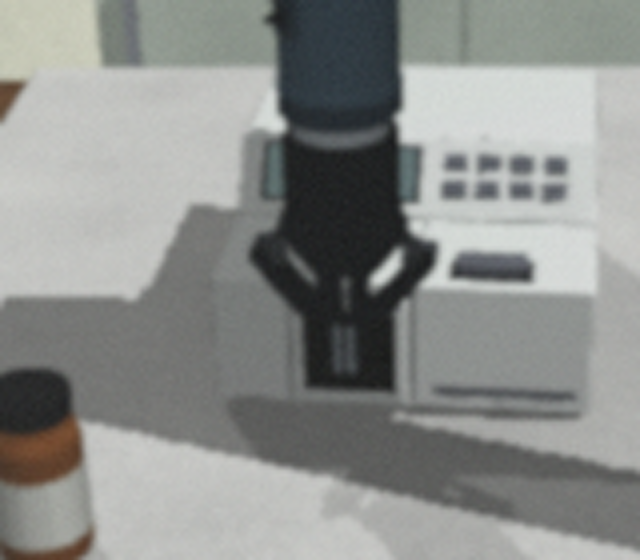

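The panel is nearly flush and the key is up. I push a little further to be sure of the click, staying well below 15 N.

```bash
python3 -m creep '[0,0.0005,0,0,0,0,0, 0,0.0005,0,0,0,0,0]'
python3 -m creep '[0,0.0005,0,0,0,0,0, 0,0.0005,0,0,0,0,0]'
python3 -m creep '[0,0.0005,0,0,0,0,0, 0,0.0005,0,0,0,0,0]'
```

```text
time_s: 27.15
eef_pos: [0.5665, -0.0231, 0.0268]
tcp_rot: [-0.0, 0.999, -0.033, 0.0]
force: [0.0, 3.6, 1.6]
width: 0.0
time_s: 27.32
eef_pos: [0.5665, -0.0237, 0.0268]
tcp_rot: [-0.0, 0.999, -0.033, 0.0]
force: [0.2, 3.0, 2.0]
width: -0.0002
time_s: 27.48
eef_pos: [0.5664, -0.024, 0.0267]
tcp_rot: [-0.0, 0.999, -0.033, 0.0]
force: [0.9, 3.9, 2.2]
width: -0.0002
```

```bash
python3 -m creep '[0,0.0005,0,0,0,0,0, 0,0.0005,0,0,0,0,0]'
python3 -m creep '[0,0.0005,0,0,0,0,0, 0,0.0005,0,0,0,0,0]'
python3 -m creep '[0,0.0003,0,0,0,0,0, 0,0.0003,0,0,0,0,0]'
```

```text
time_s: 27.65
eef_pos: [0.5664, -0.0242, 0.0267]
tcp_rot: [-0.0, 0.999, -0.033, 0.0]
force: [0.9, 6.7, 1.3]
width: -0.0001
time_s: 27.82
eef_pos: [0.5664, -0.0245, 0.0267]
tcp_rot: [-0.001, 0.999, -0.033, 0.0]
force: [1.0, 7.4, 2.2]
width: -0.0001
time_s: 27.98
eef_pos: [0.5664, -0.0246, 0.0268]
tcp_rot: [-0.001, 0.999, -0.033, 0.0]
force: [1.4, 6.8, 2.8]
width: -0.0003
```

The force is now climbing at the end stop, past the click. I back off and check that the drawer stays.

```bash
python3 -m creep '[0,-0.001,0,0,0,0,0, 0,-0.002,0,0,0,0,0, 0,-0.003,0,0,0,0,0, 0,-0.004,0,0,0,0,0, 0,-0.004,0,0,0,0,0]'
python3 -m creep '[0,-0.006,0,0,0,0,0, 0,-0.015,0,0,0,0,0, 0,-0.04,0,0,0,0,0, 0,-0.07,0,0,0,0,0, 0,-0.09,-0.02,0,0,0,0, 0,-0.09,-0.05,0,0,0,0, 0,-0.09,-0.08,0,0,0,0, 0,-0.09,-0.11,0,0,0,0, 0,-0.09,-0.13,0,0,0,0, 0,-0.09,-0.13,0,0,0,0]'
python3 - <<'E'
from h import *
c=eyes.read_camera("side"); p=toinst(cloud(c))
cv2.imwrite(f"pics/side18.png",cv2.resize(c["img"][110:340,220:440],None,fx=2.5,fy=2.5,interpolation=2)[:,:,::-1])
m=(p[...,0]<-.151)&(p[...,0]>-.27)&(abs(p[...,1]-.035)<.04)&(p[...,2]>.02)&(p[...,2]<.09)
q=p[m]; print("panel",len(q), np.percentile(q[:,0],[5,25,50,75,95]))
c=eyes.read_camera("top")
cv2.imwrite(f"pics/top18.png",cv2.resize(c["img"][90:310,140:400],None,fx=2.5,fy=2.5,interpolation=2)[:,:,::-1])
E
```

```text
time_s: 28.4
eef_pos: [0.5665, -0.0216, 0.0266]
tcp_rot: [0.0, 0.999, -0.033, -0.0]
force: [0.8, 1.9, 0.8]
width: -0.0004
time_s: 29.23
eef_pos: [0.5754, 0.0688, 0.162]
tcp_rot: [0.0, 0.999, -0.033, 0.005]
force: [1.1, -0.1, 0.1]
width: -0.0
panel 637 [-0.15963912 -0.15790339 -0.15655628 -0.15527194 -0.15331865]
```

View pics/side18.png

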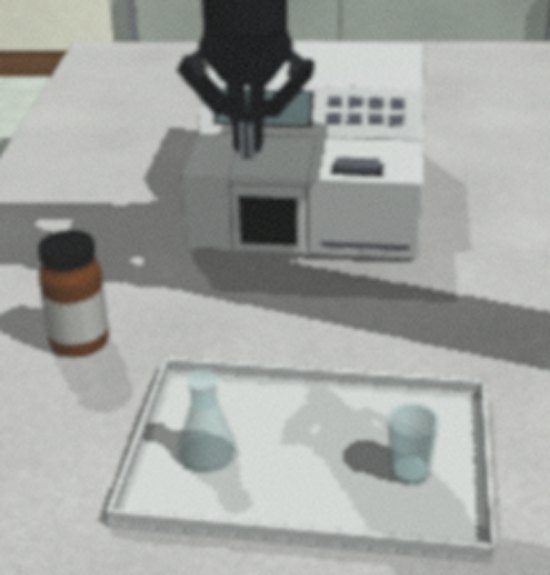

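View pics/top18.png

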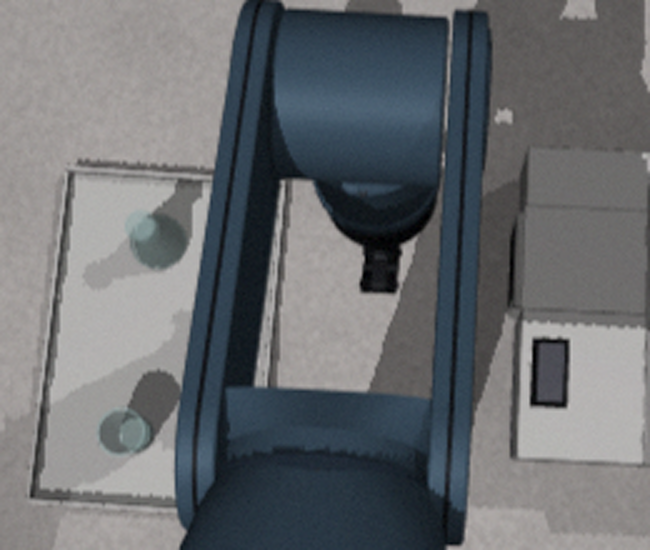

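The drawer stays shut: its panel face is at x = -156.6 mm, against -156.5 before opening. The key is up, and the flask, beaker and bottle are in place. I wait a moment, check again, and hand in.

```bash
python3 -m creep '[0,0,0,0,0,0,0, 0,0,0,0,0,0,0, 0,0,0,0,0,0,0, 0,0,0,0,0,0,0, 0,0,0,0,0,0,0, 0,0,0,0,0,0,0, 0,0,0,0,0,0,0, 0,0,0,0,0,0,0, 0,0,0,0,0,0,0, 0,0,0,0,0,0,0]'
python3 - <<'E'
from h import *
c=eyes.read_camera("side"); p=toinst(cloud(c))
m=(p[...,0]<-.151)&(p[...,0]>-.27)&(abs(p[...,1]-.035)<.04)&(p[...,2]>.02)&(p[...,2]<.09)
print(np.median(p[m][:,0])); print(ctrl.sign_off())
E
```

```text
time_s: 30.17
eef_pos: [0.5726, 0.0683, 0.1568]
tcp_rot: [0.0, 0.999, -0.033, 0.0]
force: [-0.3, -0.4, -0.0]
width: 0.0002
-0.15640955385385868
the job is handed in; nothing more can be done
None
```

The job is done and handed in at about 30 s. I pressed the key, stood the vial fully down in the well, and pushed the drawer home past the catch.

- **Forces:** Read at the end of each move, the key press reached 5.6 N and the drawer push 7.4 N. Seating the vial touched bottom at 2.8 N, but two more small steps took it to 10.8 N before I backed off. That is under 15 N but firmer than it needed to be. Closing the gripper had also pressed the vial onto the tray at about 7 N.
- **Vial:** After release it stood centred, with its cap top at about 90 mm, which matches a fully seated vial.
- **Drawer:** On the push home the catch force fell away, then the force climbed at the end stop. After letting go, the panel face read 156.4 mm in front of the instrument's centre, against 156.5 mm before opening. It was still there about 1 s later, with the arm clear and the key up. I did not see the key dip at the click, so the latch is judged from the force and the panel position.
- **Other glassware:** The flask, beaker and bottle stand where they were in the last pictures.
- **Disagreement:** The reported tool height did not match the real fingertips. They were about 33 mm higher than the state and `ctrl.tips_ahead` implied, by both camera and touch. I worked from the camera and contact instead.

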